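Put the cooking spoons away under the pantry shelf

TASK

Clear the steel cups out of the low tray and stand them upright on the chopping board, and pull every wooden spoon out of the grey holder and lay it flat in the tray while the tray is still out in front of the shelf. After that slide the loaded tray straight in under the slatted shelf until it is fully home against the rail at the back, without it or the spoons pressing on the slats above, and leave everything else alone.

Things in the scene. Friction and masses are not known exactly. Their poses are not given: they have to be found in the camera images.
- shelf: low slatted wooden shelf fixed on the table. Origin: on the table, under the middle of its front edge; x points inward (away from the robot), y along the front edge. The way in under it is 380 mm wide between side boards (at y +-190 mm) and 67 mm high; the front face of the rear rail (45 mm high, the tray's stop) is at x = 155 mm.
- shelf_top: the slats of that shelf (same origin and axes as the shelf): five boards, underside 67 mm and top 83 mm above the table, spanning 560 mm in y and x = 0 to 175 mm
- tray: low open wooden tray on the table, 150 (x) by 250 (y) mm, walls 28 mm high, 5 mm thick, floor 5 mm, 0.6 kg; origin at the centre of its underside. A grip fin, 18 mm thick (y), 2 to 32 mm above the table, sticks out of its front (-x) wall at y = 0 from x = -75 to -150 mm. Fully home, its rear wall meets the rail, its origin at x = 80 mm in the shelf's frame, the fin still out in front.
- tray_grip (a point): point to grip on the tray's fin, at (-132, 0, 17) mm in the tray's frame
- holder: fixed grey plastic holder, 46 (x) by 188 (y) mm, 85 mm high, on a thin foot 80 by 200 mm, with four open slots in a row along y, centred at y = -63, -21, 21, 63 mm, each 38 (x) by 22 (y) mm, floor 4 mm above the table; origin at the centre of its underside. It stands to the left or right of the tray.
- board: fixed flat chopping board, 200 mm (x) by 170 mm (y), top 12 mm above the table, on the other side of the tray; origin at the centre of its underside
- spoon1: flat wooden cooking spoon, 200 mm long, 60 g, at first upright in a slot of the holder, handle up (may be absent). Origin at the middle of the blade's end, its z runs along the spoon to the handle's end; blade 30 mm (x) by 10 mm (y), z 0 to 70 mm; round handle 16 mm thick, z 70 to 200 mm
- spoon1_end (a point): free end of that spoon's handle, 200 mm from its origin
- spoon2: flat wooden cooking spoon, 200 mm long, 60 g, at first upright in a slot of the holder, handle up (may be absent). Origin at the middle of the blade's end, its z runs along the spoon to the handle's end; blade 30 mm (x) by 10 mm (y), z 0 to 70 mm; round handle 16 mm thick, z 70 to 200 mm
- spoon2_end (a point): free end of that spoon's handle, 200 mm from its origin
- spoon3: flat wooden cooking spoon, 200 mm long, 60 g, at first upright in a slot of the holder, handle up (may be absent). Origin at the middle of the blade's end, its z runs along the spoon to the handle's end; blade 30 mm (x) by 10 mm (y), z 0 to 70 mm; round handle 16 mm thick, z 70 to 200 mm
- spoon3_end (a point): free end of that spoon's handle, 200 mm from its origin
- spoon4: flat wooden cooking spoon, 200 mm long, 60 g, at first upright in a slot of the holder, handle up (may be absent). Origin at the middle of the blade's end, its z runs along the spoon to the handle's end; blade 30 mm (x) by 10 mm (y), z 0 to 70 mm; round handle 16 mm thick, z 70 to 200 mm
- spoon4_end (a point): free end of that spoon's handle, 200 mm from its origin
- cup1: open steel cup, 64 mm across the rim and tapering a little downward, 85 mm high, 0.14 kg, at first standing in the tray (may be absent); origin at the centre of its underside, z up the cup
- cup2: open steel cup, 64 mm across the rim and tapering a little downward, 85 mm high, 0.14 kg, at first standing in the tray (may be absent); origin at the centre of its underside, z up the cup
- jug: glass jug on the left (+y) half of the shelf, 110 mm wide, 170 mm high; origin at the centre of its underside; to be left alone
- clip_box: white plastic box with a spring clip on the right half of the shelf, 116 by 136 mm, 80 mm high; origin at the centre of its underside; to be left alone
- tin: squat tin, 68 mm across, 55 mm high, on the table; origin at the centre of its underside; to be left alone
- jar: amber jar, 64 mm across, 90 mm high, on the table; origin at the centre of its underside; to be left alone
- bowl: white bowl, 130 mm across, 50 mm high, on the table; origin at the centre of its underside; to be left alone
- mug: blue mug, 76 mm across, 80 mm high, on the table; origin at the centre of its underside; to be left alone

How it is judged (in metres and radians):
On the way, in this order (a step that is already met when the one before it is completed fails the run):
1. every spoon lies in the tray while the tray is still out in front of the shelf (its origin more than 40 mm before the front edge) (x of spoon1 in the frame of tray between -0.078 and 0.078 m and y of spoon1 in the frame of tray between -0.128 and 0.128 m and z of each of spoon1, spoon1_end, spoon2, spoon2_end, spoon3, spoon3_end, spoon4, spoon4_end in the frame of tray below 0.052 m and x of spoon1_end in the frame of tray between -0.078 and 0.078 m and y of spoon1_end in the frame of tray between -0.128 and 0.128 m and x of spoon2 in the frame of tray between -0.078 and 0.078 m and y of spoon2 in the frame of tray between -0.128 and 0.128 m and x of spoon2_end in the frame of tray between -0.078 and 0.078 m and y of spoon2_end in the frame of tray between -0.128 and 0.128 m and x of spoon3 in the frame of tray between -0.078 and 0.078 m and y of spoon3 in the frame of tray between -0.128 and 0.128 m and x of spoon3_end in the frame of tray between -0.078 and 0.078 m and y of spoon3_end in the frame of tray between -0.128 and 0.128 m and x of spoon4 in the frame of tray between -0.078 and 0.078 m and y of spoon4 in the frame of tray between -0.128 and 0.128 m and x of spoon4_end in the frame of tray between -0.078 and 0.078 m and y of spoon4_end in the frame of tray between -0.128 and 0.128 m and x of tray in the frame of shelf below -0.04 m), for 0.2 s.
2. the tray is fully home under the shelf (x of tray in the frame of shelf between 0.066 and 0.09 m and y of tray in the frame of shelf between -0.065 and 0.065 m and angle between the x axis of tray and the x axis of shelf, either way round below 0.1 rad and height (world z) of tray below 0.01 m), for 0.2 s.
At the end, for the whole second after the job is handed in: Tray flat on the table, origin 66 to 90 mm inside the shelf's front edge (80 touches the rail), square within 0.1 rad, within 65 mm of mid-shelf; both ends of every spoon in the tray, under 52 mm above its underside; every cup upright (0.12 rad), still, its centre over the board (all of step 2 and x of spoon1 in the frame of tray between -0.078 and 0.078 m and y of spoon1 in the frame of tray between -0.128 and 0.128 m and z of each of spoon1, spoon1_end, spoon2, spoon2_end, spoon3, spoon3_end, spoon4, spoon4_end in the frame of tray below 0.052 m and x of spoon1_end in the frame of tray between -0.078 and 0.078 m and y of spoon1_end in the frame of tray between -0.128 and 0.128 m and x of spoon2 in the frame of tray between -0.078 and 0.078 m and y of spoon2 in the frame of tray between -0.128 and 0.128 m and x of spoon2_end in the frame of tray between -0.078 and 0.078 m and y of spoon2_end in the frame of tray between -0.128 and 0.128 m and x of spoon3 in the frame of tray between -0.078 and 0.078 m and y of spoon3 in the frame of tray between -0.128 and 0.128 m and x of spoon3_end in the frame of tray between -0.078 and 0.078 m and y of spoon3_end in the frame of tray between -0.128 and 0.128 m and x of spoon4 in the frame of tray between -0.078 and 0.078 m and y of spoon4 in the frame of tray between -0.128 and 0.128 m and x of spoon4_end in the frame of tray between -0.078 and 0.078 m and y of spoon4_end in the frame of tray between -0.128 and 0.128 m and x of cup1 in the frame of board between -0.1 and 0.1 m and y of cup1 in the frame of board between -0.085 and 0.085 m and angle between each of cup1, cup2's own z axis and vertical below 0.12 rad and height (world z) of each of cup1, cup2 below 0.02 m and linear speed of each of cup1, cup2, tray below 0.02 m/s and x of cup2 in the frame of board between -0.1 and 0.1 m and y of cup2 in the frame of board between -0.085 and 0.085 m).
It fails at once if the tray presses against the slatted top of the shelf (more than 4 N) (contact force between tray and shelf_top above 4 N).
It fails at once if a spoon presses against the slatted top of the shelf (more than 4 N) (contact force between any of spoon1, spoon2, spoon3, spoon4 and shelf_top above 4 N).
It fails at once if a bystander (jug, white box, tin, jar, bowl or mug) is shifted more than 6 cm or knocked over (0.5 rad) (distance of any of jug, clip_box, tin, jar, bowl, mug from where it was at the start of the episode above 0.06 m or angle between any of jug, clip_box, tin, jar, bowl, mug's own z axis and vertical above 0.5 rad).
Of spoon1, spoon2, spoon3, spoon4 only 3 to 4 are there at a start; the rules pass over those that are not, and their reading is None.
Of cup1, cup2 only 1 to 2 are there at a start; the rules pass over those that are not, and their reading is None.
At some moment in a run one of tray may be knocked a few centimetres aside while the robot is not near it.
Once in a run the grip may slacken for a moment while it holds something.
It also fails if it takes over 210 s, if anything falls off the work surface, if the arm or the gripper's body presses on something with over 40 N, if the wrist force passes 120 N, or if a joint passes its speed limit or range.

ROBOT

A 6-joint arm with a two-finger parallel gripper is mounted at the origin on the work surface. World frame = base frame: x ahead of the robot, y to its left, z up, the work surface at z = 0. Lengths are in m, angles in degrees, forces in N, time in s.
With the tool pointing down it reaches from about 0.375 to 0.975 m from the base axis. Payload 3.8 kg.
Tool frame: the origin (TCP) lies between the finger pads; the fingertips stand 14 mm ahead of it and the grasp point (between the pads) lies 5 mm behind it; z points along the fingers, y is the direction in which the jaws open and shut (so a half turn about z gives the same grasp; the last joint's range is limited). The gripper opens to 88 mm and grips with 3 to 60 N. Pads are 18 mm wide; open, the fingers measure 123 mm over their backs; the gripper's body (75 mm by 187 mm) begins 45 mm behind the grasp point.
Start: joints at [-65.426, 15.12, 91.902, -0, 72.978, -2.114], TCP at [0.303, -0.603, 0.253] pointing down, gripper open.
Joint ranges: [-150.88, 150.88], [-54.13, 125.18], [17.81, 147.31], [-75.09, 255.09], [0, 152.58], [-146.25, 146.25]. Speed limits (degrees/s): [147.25, 147.25, 180, 180, 180, 180].

INTERFACE

Orientations are given as [roll, pitch, yaw] about the fixed x, y, z axes, in that order (R = Rz(yaw) Ry(pitch) Rx(roll)).
In Python, from cell import observe, camera, calibration, sign_off gives the robot as it stands.
- The arm moves only by the shell command python3 -m inch 'ROWS' [FORCE]. ROWS is JSON, a list of rows, each an object with "twist": the turn, a rotation vector about the tool's x, y, z scaled (see below), a list of three; "delta_pos": the shift along the tool's x, y, z scaled (see below), a list of three; "jaw": the closure, from 0 (fully open) to 1 (shut). In form: [{"twist": [wx, wy, wz], "delta_pos": [tx, ty, tz], "jaw": jaw}, ...]. A call has 1 to 12 rows; each row shifts and turns the commanded pose from where the row before left it, along the tool's axes as they then stand; what a row does not reach is not made up. The controller multiplies each number of a shift by 400 mm and each number of a turn by pi/4 rad. A row lasts 1/12 s, in which the tool goes at most 41.7 mm and 7.16 degrees, less where a joint would pass 70% of its speed; a pose out of reach is approached as far as the arm can. A call with a number of a shift or a turn outside -1 to 1 is refused whole. A call with a gripper value outside its range is refused whole. The fingers move at their own pace and stop on an object; FORCE is the grip in N (left out, the last holds). Time passes only in rows, so rows that do not move let the fingers close. It gives the time, the measured TCP pose, the force and the opening at its end, in the units of the state.
- observe(): the state, without advancing time (a new reading comes with each control period).
- camera(name): name is "side" or "top" or "wrist"; returns the picture (420x560x3 uint8, red, green, blue); there is no depth.
- calibration(name): a dict with "vertical_fov" (degrees; the focal length in pixels is half the picture's height over the tangent of half this angle, whatever the lens; pixels are square), "cx", "cy" (the principal point, pixels), "rvec" (rotation vector, rad) and "tvec" (3), from world to camera coordinates, as OpenCV has them. Camera axes: x right, y down, z forward; pixel columns grow to the right and rows downward; lengths in m; the calibration is good to about 2 mm. A picture is of the moment at which its call begins: read the wrist's pose just before it. calibration takes no time and is no camera call; for the wrist camera it gives the pose at the moment of the call.
- sign_off(): hands the job in, once; it reports no verdict.
The state is a dict: "clock": time; "qpos": joint angles; "dq": joint speeds; "tau": joint torques, N m; "tcp_pos": TCP position; "tcp_rot": TCP orientation; "force": force on the tool from outside, world axes, zero at the start; "torque": the same for the moment, N m; "width": finger opening in m.
Only numpy, scipy, OpenCV 4.12 (cv2) and the standard library are available. Lean on these libraries where they do the work, as an engineer would, in place of code of your own. Each camera call takes 0.05 s, during which the arm holds its last target. There are 200 camera calls.

## Working session

There is one attempt and no reset: what is moved stays moved. The work goes in short steps, Python scripts to look and compute and a shell command to move; the robot and the scene stay as the last step left them, time stands still between calls to the robot, and variables do not carry over. Pictures are saved under pics/ and viewed, about 12 in all and at most 16, crops included, and the job is handed in when it is done.

```bash
ls; mkdir -p pics; cat > h.py <<'E'
import numpy as np, cv2
from cell import observe, camera, calibration, sign_off
from scipy.spatial.transform import Rotation as Ro
def K(c):
    f=210/np.tan(np.radians(c['vertical_fov']/2)); return np.array([[f,0,c['cx']],[0,f,c['cy']],[0,0,1.]])
def px2w(c,u,v,z):
    R=cv2.Rodrigues(np.array(c['rvec'],float))[0]; t=np.array(c['tvec'],float)
    d=R.T@np.linalg.inv(K(c))@np.array([u,v,1.]); o=-R.T@t
    return (o+d*(z-o[2])/d[2]).round(4)
def w2px(c,p):
    return cv2.projectPoints(np.array(p,float).reshape(-1,1,3),np.array(c['rvec'],float),np.array(c['tvec'],float),K(c),None)[0].reshape(-1,2).round(1)
def snap(n,fn,box=None,s=1):
    im=camera(n)[:,:,::-1].copy()
    cv2.imwrite('pics/raw_'+fn,im)
    if box: im=im[box[1]:box[3],box[0]:box[2]]
    if s!=1: im=cv2.resize(im,None,fx=s,fy=s,interpolation=cv2.INTER_CUBIC)
    cv2.imwrite('pics/'+fn,im); return im
E
python3 - <<'E'
from h import *
snap('top','t0.png',s=1.42); snap('side','s0.png',s=1.42)
o=observe();print(o)
for n in('top','side','wrist'):print(calibration(n))
E
```

```text
pics
{'clock': 0.1, 'qpos': array([-6.54283542e+01,  1.51653581e+01,  9.19722300e+01,  1.65670878e-03,
        7.29780361e+01, -2.11486881e+00]), 'dq': array([-0.04654467,  0.08296   , -0.03168793,  0.09040529,  0.01559171,
       -0.08363396]), 'tau': array([-1.13664547e-05, -5.03618145e+01, -3.58071077e+01,  7.30048120e-02,
        2.33324262e-02, -5.03988088e-05]), 'tcp_pos': array([ 0.3028949 , -0.60254396,  0.25151772]), 'tcp_rot': array([-1.79884513e+02, -5.84895551e-03,  2.66860222e+01]), 'force': array([-0.67942919, -0.5409888 ,  0.11117144]), 'torque': array([-0.00150967, -0.00573393,  0.00082191]), 'width': 0.08822184749127239}
{'vertical_fov': 55.16573195963596, 'cx': 278.4236827372845, 'cy': 214.72173373078545, 'rvec': array([ 2.15073653, -2.14886496,  0.081238  ]), 'tvec': array([0.02416479, 0.53602801, 1.24424616])}
{'vertical_fov': 44.934522312944765, 'cx': 291.89073689635876, 'cy': 210.78629419997225, 'rvec': array([ 2.07743672, -0.68297265,  0.33723734]), 'tvec': array([-0.41076248,  0.30003792,  1.13866628])}
{'vertical_fov': 65.00018284531369, 'cx': 281.0105712348331, 'cy': 212.65269859232444, 'rvec': array([-2.47388627,  1.52391947,  0.2081447 ]), 'tvec': array([-0.67532529, -0.0368449 ,  0.38801281])}
```

View pics/t0.png

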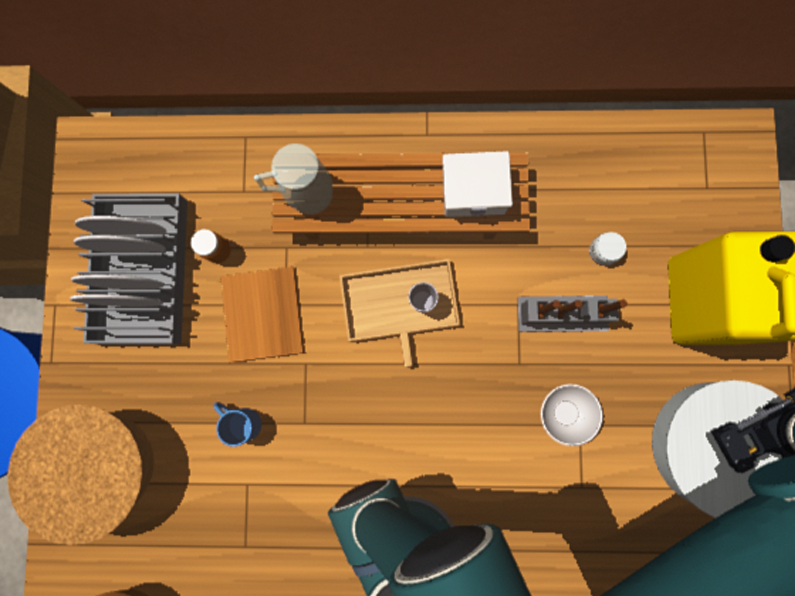

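View pics/s0.png

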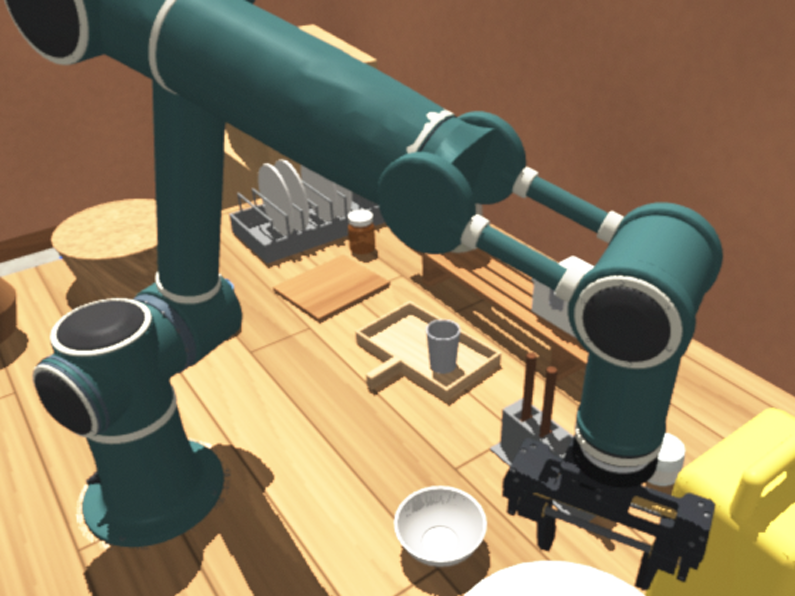

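Top view: one cup in the tray (~423,297 at 1.42x), the holder on the right (~570,313) with about 3 spoons, the board on the left (~262,313). I'll enlarge that area.

```bash
python3 - <<'E'
import cv2
im=cv2.imread('pics/raw_t0.png')
a=cv2.resize(im[150:270,150:330],None,fx=4.4,fy=4.4,interpolation=cv2.INTER_CUBIC)
cv2.imwrite('pics/t0a.png',a)
b=cv2.resize(im[195:245,355:455],None,fx=8,fy=8,interpolation=cv2.INTER_CUBIC)
cv2.imwrite('pics/t0b.png',b)
E
```

```text
(no output)
```

View pics/t0a.png

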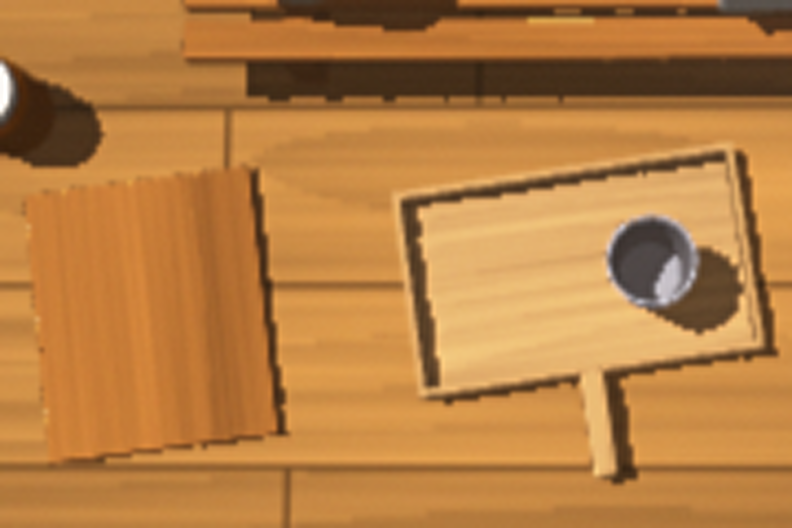

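View pics/t0b.png

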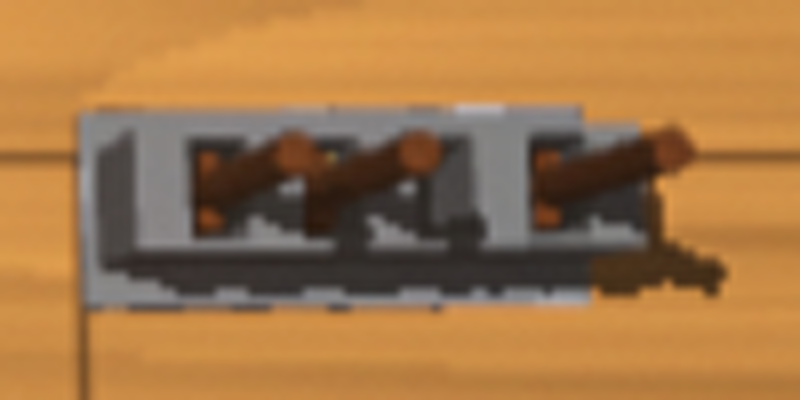

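```bash
python3 - <<'E'
from h import *
c=calibration('top')
A=lambda u,v,z:px2w(c,150+u/4.4,150+v/4.4,z)
B=lambda u,v,z:px2w(c,355+u/8,195+v/8,z)
T=[A(397,195,.028),A(737,148,.028),A(768,348,.028),A(425,395,.028)]
print('tray',T,np.mean(T,0)); 
for i in range(4): print(np.linalg.norm(T[i]-T[i-1]))
print('fin',A(606,475,.032))
print('cup',A(652,260,.09))
b=[A(28,200,.012),A(253,168,.012),A(285,432,.012),A(52,460,.012)];print('board',b,np.mean(b,0))
print('spoons',[B(u,v,.204) for u,v in((295,152),(418,152),(673,148))])
print('holder foot left corners',B(80,112,.002),B(88,303,.002), 'top left/right edge',B(132,118,.085),B(137,247,.085),B(650,243,.085))
print('shelf front',A(185,58,.083),px2w(c,537/1.42,233/1.42,.083),px2w(c,271/1.42,232/1.42,.083))
print('box',px2w(c,443/1.42,217/1.42,.163),px2w(c,511/1.42,207/1.42,.163),'jug',px2w(c,296/1.42,165/1.42,.25))
print('tin',px2w(c,609/1.42,248/1.42,.055),'bowl',px2w(c,572/1.42,414/1.42,.05),'mug',px2w(c,237/1.42,425/1.42,.08),'jar',px2w(c,206/1.42,242/1.42,.09))
E
```

```text
tray [array([0.602 , 0.1472, 0.028 ]), array([ 0.6358, -0.0997,  0.028 ]), array([ 0.4905, -0.1207,  0.028 ]), array([0.4567, 0.1251, 0.028 ])] [0.54625  0.012975 0.028   ]
0.14697108559169045
0.24920282903691124
0.1468097067635516
0.24811303875451607
fin [ 0.3999 -0.0049  0.032 ]
cup [ 0.5464 -0.037   0.09  ]
board [array([0.6015, 0.4238, 0.012 ]), array([0.625 , 0.2564, 0.012 ]), array([0.4304, 0.2288, 0.012 ]), array([0.4097, 0.3993, 0.012 ])] [0.51665  0.327075 0.012   ]
spoons [array([ 0.5187, -0.2885,  0.204 ]), array([ 0.5186, -0.3297,  0.204 ]), array([ 0.5199, -0.4148,  0.204 ])]
holder foot left corners [ 0.5573 -0.2533  0.002 ] [ 0.4803 -0.2549  0.002 ] top left/right edge [ 0.5448 -0.2576  0.085 ] [ 0.4961 -0.2583  0.085 ] [ 0.4976 -0.4483  0.085 ]
shelf front [0.6912 0.2912 0.083 ] [ 0.6853 -0.2813  0.083 ] [0.6906 0.295  0.083 ]
box [ 0.7004 -0.0758  0.163 ] [ 0.7202 -0.2131  0.163 ] jug [0.7802 0.2074 0.25  ]
tin [ 0.6578 -0.4426  0.055 ] bowl [ 0.2998 -0.353   0.05  ] mug [0.2755 0.3572 0.08  ] jar [0.6674 0.4351 0.09  ]
```

The geometry checks out: tray 248x147 mm, holder slots at +63, +21 and -63, one cup, three spoons. Turning to yaw 90, then going over the cup.

```bash
cat >> h.py <<'E'
def go(x,y,z,rot=None):
    """total shift (units of 0.4 m) and turn (units of pi/4) in tool axes to a target"""
    o=observe(); R=Ro.from_euler('xyz',o['tcp_rot'],degrees=True)
    d=R.inv().apply(np.array([x,y,z])-o['tcp_pos'])
    print('t%.1f'%o['clock'],'pos',o['tcp_pos'].round(4),'rpy',o['tcp_rot'].round(1),'w',round(o['width'],4),'F',o['force'].round(1))
    print(' shift',(d/.4).round(4),'minrows %.1f'%(np.linalg.norm(d)/.0417))
    if rot is not None:
        r=(R.inv()*Ro.from_euler('xyz',rot,degrees=True)).as_rotvec(); print(' turn',(r/(np.pi/4)).round(3),'minrows %.1f'%(np.degrees(np.linalg.norm(r))/7.16))
E
T='{"twist":[0,0,-0.156],"delta_pos":[0,0,0],"jaw":0}'
python3 -m inch '[{"twist":[0,0,-0.156],"delta_pos":[0,0,0],"jaw":0},{"twist":[0,0,-0.156],"delta_pos":[0,0,0],"jaw":0},{"twist":[0,0,-0.156],"delta_pos":[0,0,0],"jaw":0},{"twist":[0,0,-0.156],"delta_pos":[0,0,0],"jaw":0},{"twist":[0,0,-0.156],"delta_pos":[0,0,0],"jaw":0},{"twist":[0,0,-0.156],"delta_pos":[0,0,0],"jaw":0},{"twist":[0,0,-0.156],"delta_pos":[0,0,0],"jaw":0},{"twist":[0,0,-0.156],"delta_pos":[0,0,0],"jaw":0},{"twist":[0,0,-0.156],"delta_pos":[0,0,0],"jaw":0}]' 25
python3 -m inch '[{"twist":[0,0,0],"delta_pos":[0.0885,0.038,0],"jaw":0},{"twist":[0,0,0],"delta_pos":[0.0885,0.038,0],"jaw":0},{"twist":[0,0,0],"delta_pos":[0.0885,0.038,0],"jaw":0},{"twist":[0,0,0],"delta_pos":[0.0885,0.038,0],"jaw":0},{"twist":[0,0,0],"delta_pos":[0.0885,0.038,0],"jaw":0},{"twist":[0,0,0],"delta_pos":[0.0885,0.038,0],"jaw":0},{"twist":[0,0,0],"delta_pos":[0.0885,0.038,0],"jaw":0},{"twist":[0,0,0],"delta_pos":[0.0885,0.038,0],"jaw":0}]'
python3 -c "
from h import *
go(.546,-.037,.2,[180,0,90])"
```

```text
clock: 0.85
tcp_pos: [0.303, -0.6027, 0.2519]
tcp_rot: [-180.0, -0.1, 90.2]
force: [0.1, 0.2, -1.1]
width: 0.0879
clock: 1.52
tcp_pos: [0.4255, -0.3182, 0.2523]
tcp_rot: [-180.0, -0.0, 89.8]
force: [1.3, -0.8, -1.0]
width: 0.0878
t1.5 pos [ 0.4255 -0.3182  0.2523] rpy [-180.    -0.    89.8] w 0.0878 F [ 1.3 -0.8 -1. ]
 shift [0.7038 0.2994 0.1309] minrows 7.4
 turn [-0.    -0.001 -0.003] minrows 0.0
```

```bash

python3 -m inch '[{"twist":[0,0,0],"delta_pos":[0.0782,0.0333,0.0],"jaw":0},{"twist":[0,0,0],"delta_pos":[0.0782,0.0333,0.0],"jaw":0},{"twist":[0,0,0],"delta_pos":[0.0782,0.0333,0.0],"jaw":0},{"twist":[0,0,0],"delta_pos":[0.0782,0.0333,0.0],"jaw":0},{"twist":[0,0,0],"delta_pos":[0.0782,0.0333,0.0],"jaw":0},{"twist":[0,0,0],"delta_pos":[0.0782,0.0333,0.0],"jaw":0},{"twist":[0,0,0],"delta_pos":[0.0782,0.0333,0.0],"jaw":0},{"twist":[0,0,0],"delta_pos":[0.0782,0.0333,0.0],"jaw":0},{"twist":[0,0,0],"delta_pos":[0.0782,0.0333,0.0],"jaw":0},{"twist":[0,0,0],"delta_pos":[0,0,0],"jaw":0},{"twist":[0,0,0],"delta_pos":[0,0,0],"jaw":0}]'
python3 -c "
from h import *
go(.546,-.037,.2,[180,0,90])
c=calibration('wrist');snap('wrist','w1.png',s=1.2)
print(w2px(c,[[.546,-.037,.09],[.602,.147,.028],[.6358,-.0997,.028],[.4905,-.1207,.028],[.4567,.1251,.028]]))"
```

```text
clock: 2.43
tcp_pos: [0.546, -0.0373, 0.2521]
tcp_rot: [-179.9, 0.0, 90.1]
force: [0.5, -0.2, 0.4]
width: 0.0884
t2.4 pos [ 0.546  -0.0373  0.2521] rpy [-179.9    0.    90.1] w 0.0884 F [ 0.5 -0.2  0.4]
 shift [0.0009 0.0002 0.1303] minrows 1.2
 turn [-0.002  0.     0.002] minrows 0.0
[[280.7 197.4]
 [340.4  -7.2]
 [359.2 239. ]
 [232.9 255.8]
 [188.3  18.5]]
```

View pics/w1.png

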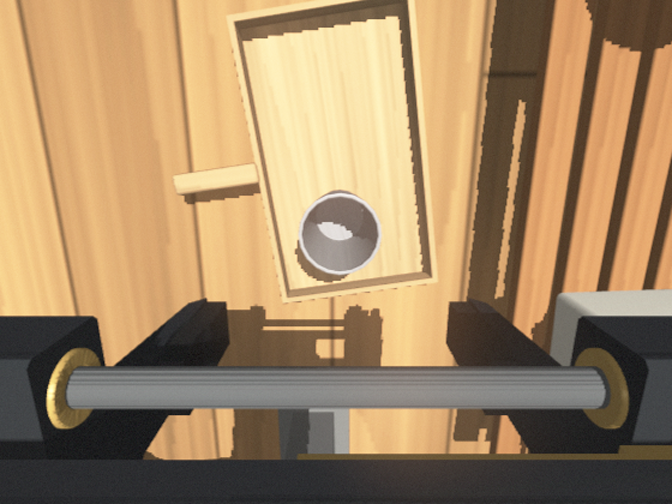

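Wrist view: the cup rim centre is at raw (283,195), predicted (281,197), so 2 mm off. Grasping.

```bash

python3 -m inch '[{"twist":[0,0,0],"delta_pos":[0.005,0.005,0.08],"jaw":0},{"twist":[0,0,0],"delta_pos":[0,0,0.08],"jaw":0},{"twist":[0,0,0],"delta_pos":[0,0,0.08],"jaw":0},{"twist":[0,0,0],"delta_pos":[0,0,0.08],"jaw":0},{"twist":[0,0,0],"delta_pos":[0,0,0.08],"jaw":0},{"twist":[0,0,0],"delta_pos":[0,0,0.08],"jaw":0},{"twist":[0,0,0],"delta_pos":[0,0,0],"jaw":0},{"twist":[0,0,0],"delta_pos":[0,0,0],"jaw":1},{"twist":[0,0,0],"delta_pos":[0,0,0],"jaw":1},{"twist":[0,0,0],"delta_pos":[0,0,0],"jaw":1},{"twist":[0,0,0],"delta_pos":[0,0,0],"jaw":1},{"twist":[0,0,0],"delta_pos":[0,0,0],"jaw":1}]' 25
python3 -m inch '[{"twist":[0,0,0],"delta_pos":[0,0,-0.05],"jaw":1},{"twist":[0,0,0],"delta_pos":[0,0,-0.05],"jaw":1},{"twist":[0,0,0],"delta_pos":[0,0,-0.05],"jaw":1},{"twist":[0,0,0],"delta_pos":[0,0,-0.05],"jaw":1},{"twist":[0,0,0],"delta_pos":[0,0,-0.05],"jaw":1},{"twist":[0,0,0],"delta_pos":[0,0,0],"jaw":1}]'
python3 -c "
from h import *
go(.517,.327,.16,[180,0,90])"
```

```text
clock: 3.48
tcp_pos: [0.5496, -0.0373, 0.0632]
tcp_rot: [179.8, 0.0, 89.9]
force: [-2.6, -1.4, 6.7]
width: 0.0601
clock: 3.98
tcp_pos: [0.5513, -0.0371, 0.1662]
tcp_rot: [179.5, 0.1, 89.9]
force: [0.8, 0.3, 0.1]
width: 0.0606
t4.0 pos [ 0.5513 -0.0371  0.1662] rpy [1.795e+02 1.000e-01 8.990e+01] w 0.0606 F [0.8 0.3 0.1]
 shift [ 0.9102 -0.0877  0.0137] minrows 8.8
 turn [ 0.012  0.001 -0.003] minrows 0.1
```

```bash

python3 -m inch '[{"twist":[0,0,0],"delta_pos":[0.065,-0.0063,0],"jaw":1},{"twist":[0,0,0],"delta_pos":[0.065,-0.0063,0],"jaw":1},{"twist":[0,0,0],"delta_pos":[0.065,-0.0063,0],"jaw":1},{"twist":[0,0,0],"delta_pos":[0.065,-0.0063,0],"jaw":1},{"twist":[0,0,0],"delta_pos":[0.065,-0.0063,0],"jaw":1},{"twist":[0,0,0],"delta_pos":[0.065,-0.0063,0],"jaw":1},{"twist":[0,0,0],"delta_pos":[0.065,-0.0063,0],"jaw":1},{"twist":[0,0,0],"delta_pos":[0.065,-0.0063,0],"jaw":1},{"twist":[0,0,0],"delta_pos":[0.065,-0.0063,0],"jaw":1},{"twist":[0,0,0],"delta_pos":[0.065,-0.0063,0],"jaw":1},{"twist":[0,0,0],"delta_pos":[0.065,-0.0063,0],"jaw":1},{"twist":[0,0,0],"delta_pos":[0.065,-0.0063,0],"jaw":1}]'
python3 -m inch '[{"twist":[0,0,0],"delta_pos":[0.065,-0.0063,0],"jaw":1},{"twist":[0,0,0],"delta_pos":[0.065,-0.0063,0],"jaw":1},{"twist":[0,0,0],"delta_pos":[0,0,0],"jaw":1},{"twist":[0,0,0],"delta_pos":[0,0,0.04],"jaw":1},{"twist":[0,0,0],"delta_pos":[0,0,0.04],"jaw":1},{"twist":[0,0,0],"delta_pos":[0,0,0.04],"jaw":1},{"twist":[0,0,0],"delta_pos":[0,0,0.04],"jaw":1},{"twist":[0,0,0],"delta_pos":[0,0,0.04],"jaw":1},{"twist":[0,0,0],"delta_pos":[0,0,0],"jaw":1},{"twist":[0,0,0],"delta_pos":[0,0,0],"jaw":1}]'
python3 -c "
from h import *
go(.517,.327,.070,[180,0,90])
snap('side','s2.png')"
```

```text
clock: 4.98
tcp_pos: [0.5176, 0.2763, 0.1597]
tcp_rot: [-180.0, 0.0, 89.9]
force: [-0.6, -0.6, -1.6]
width: 0.0605
clock: 5.82
tcp_pos: [0.5122, 0.326, 0.079]
tcp_rot: [-179.8, 0.1, 89.9]
force: [-0.2, 0.3, -0.7]
width: 0.0602
t5.8 pos [0.5122 0.326  0.079 ] rpy [-1.798e+02  1.000e-01  8.990e+01] w 0.0602 F [-0.2  0.3 -0.7]
 shift [0.0026 0.012  0.0225] minrows 0.2
 turn [-0.004  0.003 -0.003] minrows 0.0
```

```bash

python3 -m inch '[{"twist":[0,0,0],"delta_pos":[0,0,0.01],"jaw":1},{"twist":[0,0,0],"delta_pos":[0,0,0.006],"jaw":1},{"twist":[0,0,0],"delta_pos":[0,0,0],"jaw":1}]'
python3 -m inch '[{"twist":[0,0,0],"delta_pos":[0,0,0.005],"jaw":1},{"twist":[0,0,0],"delta_pos":[0,0,0],"jaw":1},{"twist":[0,0,0],"delta_pos":[0,0,0],"jaw":1}]'

```

```text
clock: 6.12
tcp_pos: [0.5138, 0.3272, 0.0747]
tcp_rot: [180.0, -0.0, 89.9]
force: [0.1, 0.0, -1.8]
width: 0.0605
clock: 6.37
tcp_pos: [0.5135, 0.3272, 0.0724]
tcp_rot: [180.0, -0.0, 89.9]
force: [0.0, -0.1, -1.1]
width: 0.0603
```

```bash

python3 -m inch '[{"twist":[0,0,0],"delta_pos":[0,0,0.005],"jaw":1},{"twist":[0,0,0],"delta_pos":[0,0,0],"jaw":1},{"twist":[0,0,0],"delta_pos":[0,0,0],"jaw":1}]'
python3 -m inch '[{"twist":[0,0,0],"delta_pos":[0,0,0.003],"jaw":1},{"twist":[0,0,0],"delta_pos":[0,0,0],"jaw":1},{"twist":[0,0,0],"delta_pos":[0,0,0],"jaw":1}]'

```

```text
clock: 6.62
tcp_pos: [0.5137, 0.3272, 0.0704]
tcp_rot: [180.0, -0.0, 89.9]
force: [0.2, 0.5, -2.1]
width: 0.0608
clock: 6.87
tcp_pos: [0.5138, 0.3276, 0.0703]
tcp_rot: [180.0, -0.0, 89.9]
force: [-2.8, -0.6, 5.6]
width: 0.0604
```

Contact at z=0.070. Releasing, rising, and travelling toward the holder.

```bash

python3 -m inch '[{"twist":[0,0,0],"delta_pos":[0,0,0],"jaw":0},{"twist":[0,0,0],"delta_pos":[0,0,0],"jaw":0},{"twist":[0,0,0],"delta_pos":[0,0,0],"jaw":0},{"twist":[0,0,0],"delta_pos":[0,0,0],"jaw":0},{"twist":[0,0,0],"delta_pos":[0,0,-0.06],"jaw":0},{"twist":[0,0,0],"delta_pos":[0,0,-0.1],"jaw":0},{"twist":[0,0,0],"delta_pos":[0,0,-0.1],"jaw":0},{"twist":[0,0,0],"delta_pos":[0,0,-0.1],"jaw":0},{"twist":[0,0,0],"delta_pos":[0,0,-0.1],"jaw":0},{"twist":[0,0,0],"delta_pos":[0,0,-0.1],"jaw":0}]'
python3 -m inch '[{"twist":[0,0,0],"delta_pos":[-0.095,0,0],"jaw":0},{"twist":[0,0,0],"delta_pos":[-0.095,0,0],"jaw":0},{"twist":[0,0,0],"delta_pos":[-0.095,0,0],"jaw":0},{"twist":[0,0,0],"delta_pos":[-0.095,0,0],"jaw":0},{"twist":[0,0,0],"delta_pos":[-0.095,0,0],"jaw":0},{"twist":[0,0,0],"delta_pos":[-0.095,0,0],"jaw":0},{"twist":[0,0,0],"delta_pos":[-0.095,0,0],"jaw":0},{"twist":[0,0,0],"delta_pos":[-0.095,0,0],"jaw":0},{"twist":[0,0,0],"delta_pos":[-0.095,0,0],"jaw":0},{"twist":[0,0,0],"delta_pos":[-0.095,0,0],"jaw":0},{"twist":[0,0,0],"delta_pos":[-0.095,0,0],"jaw":0},{"twist":[0,0,0],"delta_pos":[-0.095,0,0],"jaw":0}]'
python3 -m inch '[{"twist":[0,-0.15,0],"delta_pos":[0,0,0],"jaw":0},{"twist":[0,-0.15,0],"delta_pos":[0,0,0],"jaw":0},{"twist":[0,-0.15,0],"delta_pos":[0,0,0],"jaw":0},{"twist":[0,-0.15,0],"delta_pos":[0,0,0],"jaw":0},{"twist":[0,-0.15,0],"delta_pos":[0,0,0],"jaw":0},{"twist":[0,-0.15,0],"delta_pos":[0,0,0],"jaw":0},{"twist":[0,-0.1,0],"delta_pos":[0,0,0],"jaw":0},{"twist":[0,0,0],"delta_pos":[0,0,0],"jaw":0}]'
python3 -c "
from h import *
go(.519,-.221,.217)
o=observe();R=Ro.from_euler('xyz',o['tcp_rot'],degrees=True);print(R.as_matrix().round(2),o['qpos'].round(0))"
```

```text
clock: 7.7
tcp_pos: [0.5132, 0.3269, 0.2948]
tcp_rot: [-180.0, 0.0, 89.9]
force: [1.1, 0.8, 0.9]
width: 0.0882
clock: 8.7
tcp_pos: [0.512, -0.1307, 0.2931]
tcp_rot: [180.0, 0.0, 89.9]
force: [0.9, 0.3, -0.1]
width: 0.0883
clock: 9.37
tcp_pos: [0.5114, -0.127, 0.2899]
tcp_rot: [-179.5, 45.1, 90.4]
force: [0.2, 0.2, -0.4]
width: 0.0881
t9.4 pos [ 0.5114 -0.127   0.2899] rpy [-179.5   45.1   90.4] w 0.0881 F [ 0.2  0.2 -0.4]
 shift [-0.0367  0.0199  0.295 ] minrows 2.9
[[-0.01  1.   -0.  ]
 [ 0.71  0.   -0.71]
 [-0.71 -0.01 -0.71]] [  9.   1. 114. -46.  78.  24.]
```

```bash

python3 -m inch '[{"twist":[0,0,0],"delta_pos":[-0.009,0.005,0.074],"jaw":0},{"twist":[0,0,0],"delta_pos":[-0.009,0.005,0.074],"jaw":0},{"twist":[0,0,0],"delta_pos":[-0.009,0.005,0.074],"jaw":0},{"twist":[0,0,0],"delta_pos":[-0.009,0.005,0.074],"jaw":0},{"twist":[0,0,0],"delta_pos":[0,0,0],"jaw":0},{"twist":[0,0,0],"delta_pos":[0,0,0],"jaw":0}]'
python3 -c "
from h import *
go(.519,-.292,.1465,[180,45,90])
c=calibration('wrist');snap('wrist','w2.png',s=1.2)
print(w2px(c,[[.519,-.2885,.15],[.519,-.2885,.204],[.519,-.331,.15],[.519,-.331,.204],[.519,-.415,.204]])*1.2)
snap('top','t2.png',(150,150,330,270),4.4)"
```

```text
clock: 9.87
tcp_pos: [0.5191, -0.2241, 0.2188]
tcp_rot: [-179.9, 44.9, 89.8]
force: [-0.4, -0.0, 0.4]
width: 0.0879
t9.9 pos [ 0.5191 -0.2241  0.2188] rpy [-179.9   44.9   89.8] w 0.0879 F [-0.4 -0.   0.4]
 shift [0.0074 0.0011 0.248 ] minrows 2.4
 turn [-0.007 -0.002 -0.004] minrows 0.0
[[336.96 259.44]
 [336.72 349.44]
 [337.32 289.56]
 [337.2  369.24]
 [337.68 394.68]]
```

View pics/w2.png

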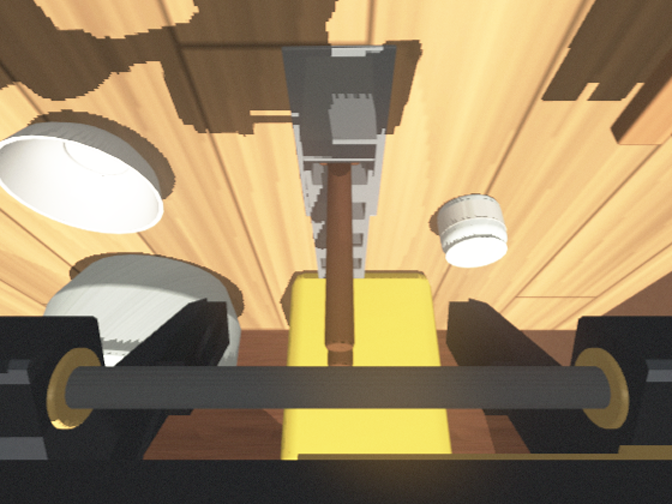

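View pics/t2.png

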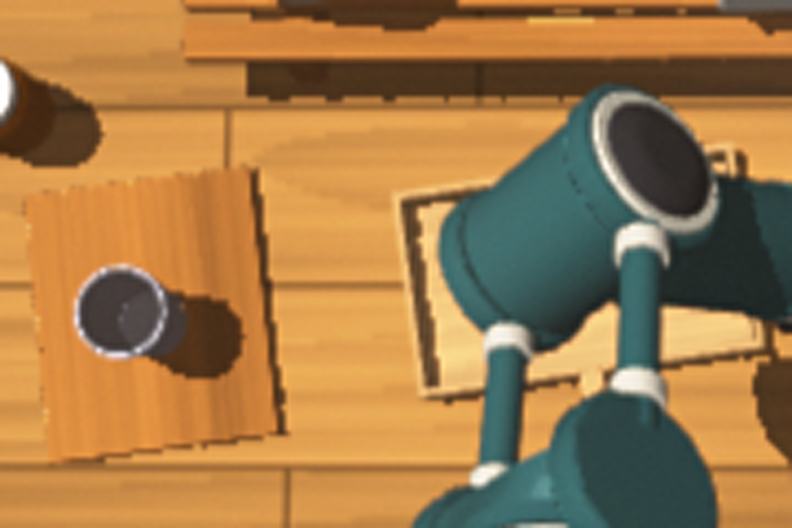

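Cup upright on the board at crop (121,311). The handle lies midway between the fingers. Grasping spoon A and lifting.

```bash

python3 -m inch '[{"twist":[0,0,0],"delta_pos":[0.002,0.001,0.062],"jaw":0},{"twist":[0,0,0],"delta_pos":[0.002,0,0.062],"jaw":0},{"twist":[0,0,0],"delta_pos":[0.002,0,0.062],"jaw":0},{"twist":[0,0,0],"delta_pos":[0.001,0,0.062],"jaw":0},{"twist":[0,0,0],"delta_pos":[0,0,0],"jaw":1},{"twist":[0,0,0],"delta_pos":[0,0,0],"jaw":1},{"twist":[0,0,0],"delta_pos":[0,0,0],"jaw":1},{"twist":[0,0,0],"delta_pos":[0,0,0],"jaw":1},{"twist":[0,0,0],"delta_pos":[0,0,0],"jaw":1},{"twist":[0,0,0],"delta_pos":[0,0,0],"jaw":1},{"twist":[0,0,0],"delta_pos":[0,0,0],"jaw":1}]' 30
python3 -m inch '[{"twist":[0,0,0],"delta_pos":[-0.02,0,-0.02],"jaw":1},{"twist":[0,0,0],"delta_pos":[-0.035,0,-0.035],"jaw":1},{"twist":[0,0,0],"delta_pos":[-0.035,0,-0.035],"jaw":1},{"twist":[0,0,0],"delta_pos":[-0.035,0,-0.035],"jaw":1},{"twist":[0,0,0],"delta_pos":[-0.035,0,-0.035],"jaw":1},{"twist":[0,0,0],"delta_pos":[-0.035,0,-0.035],"jaw":1},{"twist":[0,0,0],"delta_pos":[-0.02,0,-0.02],"jaw":1},{"twist":[0,0,0],"delta_pos":[0,0,0],"jaw":1}]'
python3 -c "
from h import *
go(.515,-.033,.27,[180,-45,97.8])"
```

```text
clock: 10.88
tcp_pos: [0.5211, -0.2905, 0.1482]
tcp_rot: [179.9, 45.0, 89.8]
force: [0.5, -0.4, -1.2]
width: 0.0438
clock: 11.55
tcp_pos: [0.5221, -0.2913, 0.2734]
tcp_rot: [179.5, 45.1, 89.5]
force: [0.3, 1.2, 0.2]
width: 0.0002
t11.6 pos [ 0.5221 -0.2913  0.2734] rpy [179.5  45.1  89.5] w 0.0002 F [0.3 1.2 0.2]
 shift [ 0.4618 -0.0192 -0.4514] minrows 6.2
 turn [ 0.009  1.999 -0.196] minrows 12.6
```

The jaws closed too slowly and were still at 44 mm when the lift began, so the grasp missed. Retrying with the jaws pre-narrowed.

```bash

python3 -m inch '[{"twist":[0,0,0],"delta_pos":[0.0557,-0.001,-0.0062],"jaw":0.5},{"twist":[0,0,0],"delta_pos":[0.0557,-0.001,-0.0062],"jaw":0.5},{"twist":[0,0,0],"delta_pos":[0.0557,-0.001,-0.0062],"jaw":0.5},{"twist":[0,0,0],"delta_pos":[0.0557,-0.001,-0.0062],"jaw":0.5},{"twist":[0,0,0],"delta_pos":[0,0,0],"jaw":0.5},{"twist":[0,0,0],"delta_pos":[0,0,0],"jaw":0.5},{"twist":[0,0,0],"delta_pos":[0,0,0],"jaw":0.5},{"twist":[0,0,0],"delta_pos":[0,0,0],"jaw":0.5}]'
python3 -c "
from h import *
go(.520,-.292,.1465,[180,45,90])
c=calibration('wrist');snap('wrist','w3.png',(150,120,420,350),1.5)
"
```

```text
clock: 12.22
tcp_pos: [0.5194, -0.2216, 0.2138]
tcp_rot: [179.9, 45.0, 89.8]
force: [0.3, 0.5, -0.3]
width: 0.0442
t12.2 pos [ 0.5194 -0.2216  0.2138] rpy [179.9  45.   89.8] w 0.0442 F [ 0.3  0.5 -0.3]
 shift [-0.0055  0.002   0.2434] minrows 2.3
 turn [-0.002  0.001 -0.003] minrows 0.0
```

View pics/w3.png

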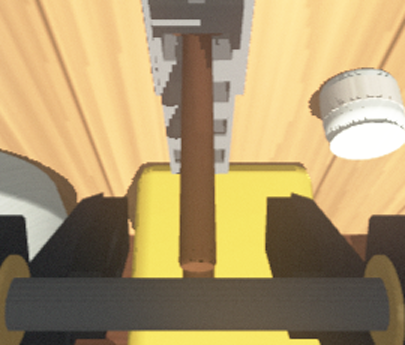

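The spoon is still in place and centred. Approach, close with ample time, then lift.

```bash

python3 -m inch '[{"twist":[0,0,0],"delta_pos":[-0.001,0.001,0.061],"jaw":0.5},{"twist":[0,0,0],"delta_pos":[-0.001,0,0.061],"jaw":0.5},{"twist":[0,0,0],"delta_pos":[-0.001,0,0.061],"jaw":0.5},{"twist":[0,0,0],"delta_pos":[-0.001,0,0.061],"jaw":0.5},{"twist":[0,0,0],"delta_pos":[0,0,0],"jaw":1},{"twist":[0,0,0],"delta_pos":[0,0,0],"jaw":1},{"twist":[0,0,0],"delta_pos":[0,0,0],"jaw":1},{"twist":[0,0,0],"delta_pos":[0,0,0],"jaw":1},{"twist":[0,0,0],"delta_pos":[0,0,0],"jaw":1},{"twist":[0,0,0],"delta_pos":[0,0,0],"jaw":1},{"twist":[0,0,0],"delta_pos":[0,0,0],"jaw":1},{"twist":[0,0,0],"delta_pos":[0,0,0],"jaw":1}]' 30
python3 -m inch '[{"twist":[0,0,0],"delta_pos":[-0.02,0,-0.02],"jaw":1},{"twist":[0,0,0],"delta_pos":[-0.035,0,-0.035],"jaw":1},{"twist":[0,0,0],"delta_pos":[-0.035,0,-0.035],"jaw":1},{"twist":[0,0,0],"delta_pos":[-0.035,0,-0.035],"jaw":1},{"twist":[0,0,0],"delta_pos":[-0.035,0,-0.035],"jaw":1},{"twist":[0,0,0],"delta_pos":[-0.035,0,-0.035],"jaw":1},{"twist":[0,0,0],"delta_pos":[-0.02,0,-0.02],"jaw":1},{"twist":[0,0,0],"delta_pos":[0,0,0],"jaw":1}]'
python3 -c "
from h import *
go(.515,-.033,.27,[180,-45,97.8])"
```

```text
clock: 13.27
tcp_pos: [0.5202, -0.291, 0.1466]
tcp_rot: [179.9, 45.1, 89.8]
force: [0.1, 0.2, 4.2]
width: 0.014
clock: 13.93
tcp_pos: [0.5207, -0.2912, 0.2704]
tcp_rot: [179.6, 45.1, 89.6]
force: [-0.6, -0.3, -1.2]
width: 0.0144
t13.9 pos [ 0.5207 -0.2912  0.2704] rpy [179.6  45.1  89.6] w 0.0144 F [-0.6 -0.3 -1.2]
 shift [ 0.4567 -0.0156 -0.4562] minrows 6.2
 turn [ 0.008  1.998 -0.195] minrows 12.6
```

```bash

python3 -m inch '[{"twist":[0,0,0],"delta_pos":[0.0571,-0.002,-0.057],"jaw":1},{"twist":[0,0,0],"delta_pos":[0.0571,-0.002,-0.057],"jaw":1},{"twist":[0,0,0],"delta_pos":[0.0571,-0.002,-0.057],"jaw":1},{"twist":[0,0,0],"delta_pos":[0.0571,-0.002,-0.057],"jaw":1},{"twist":[0,0,0],"delta_pos":[0.0571,-0.002,-0.057],"jaw":1},{"twist":[0,0,0],"delta_pos":[0.0571,-0.002,-0.057],"jaw":1},{"twist":[0,0,0],"delta_pos":[0.0571,-0.002,-0.057],"jaw":1},{"twist":[0,0,0],"delta_pos":[0.0571,-0.002,-0.057],"jaw":1},{"twist":[0,0,0],"delta_pos":[0,0,0],"jaw":1}]'
python3 -m inch '[{"twist":[0,0.1428,-0.014],"delta_pos":[0,0,0],"jaw":1},{"twist":[0,0.1428,-0.014],"delta_pos":[0,0,0],"jaw":1},{"twist":[0,0.1428,-0.014],"delta_pos":[0,0,0],"jaw":1},{"twist":[0,0.1428,-0.014],"delta_pos":[0,0,0],"jaw":1},{"twist":[0,0.1428,-0.014],"delta_pos":[0,0,0],"jaw":1},{"twist":[0,0.1428,-0.014],"delta_pos":[0,0,0],"jaw":1},{"twist":[0,0.1428,-0.014],"delta_pos":[0,0,0],"jaw":1},{"twist":[0,0.1428,-0.014],"delta_pos":[0,0,0],"jaw":1},{"twist":[0,0.1428,-0.014],"delta_pos":[0,0,0],"jaw":1},{"twist":[0,0.1428,-0.014],"delta_pos":[0,0,0],"jaw":1},{"twist":[0,0.1428,-0.014],"delta_pos":[0,0,0],"jaw":1},{"twist":[0,0.1428,-0.014],"delta_pos":[0,0,0],"jaw":1}]'
python3 -m inch '[{"twist":[0,0.1428,-0.014],"delta_pos":[0,0,0],"jaw":1},{"twist":[0,0.1428,-0.014],"delta_pos":[0,0,0],"jaw":1},{"twist":[0,0,0],"delta_pos":[0,0,0],"jaw":1}]'
python3 -c "
from h import *
go(.515,-.033,.10,[180,-45,97.8])
snap('side','s3.png',(150,100,490,420),2.2);snap('top','t3.png')"
```

```text
clock: 14.68
tcp_pos: [0.5135, -0.0284, 0.2646]
tcp_rot: [-179.8, 44.9, 90.2]
force: [-0.4, -0.4, 0.3]
width: 0.0145
clock: 15.68
tcp_pos: [0.5133, -0.0338, 0.2664]
tcp_rot: [-179.2, -32.5, 96.3]
force: [-0.0, -1.0, -0.1]
width: 0.0146
clock: 15.93
tcp_pos: [0.5119, -0.035, 0.2619]
tcp_rot: [-179.4, -45.5, 97.1]
force: [-1.5, -0.3, -1.4]
width: 0.0144
t15.9 pos [ 0.5119 -0.035   0.2619] rpy [-179.4  -45.5   97.1] w 0.0144 F [-1.5 -0.3 -1.4]
 shift [-0.2858  0.0113  0.2866] minrows 3.9
 turn [-0.003 -0.011 -0.011] minrows 0.1
```

View pics/s3.png

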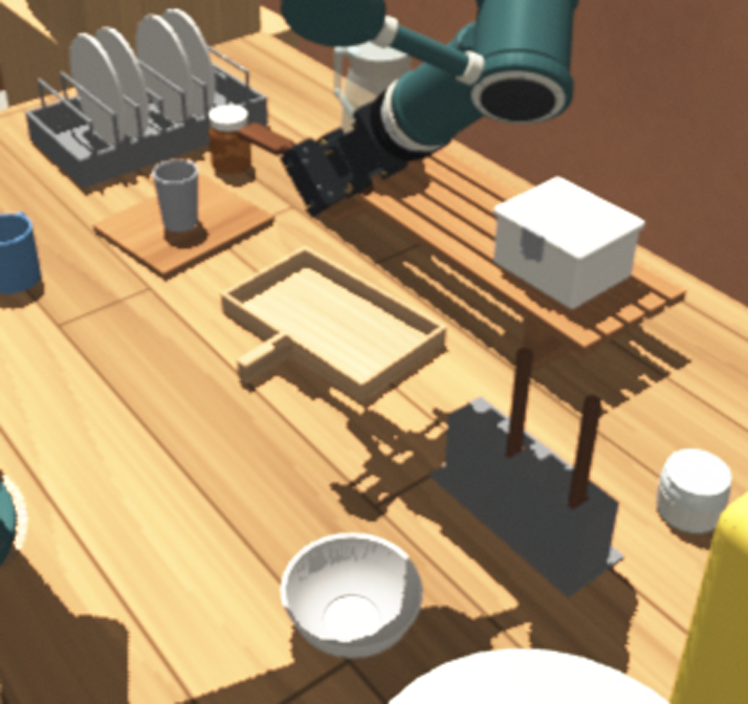

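The spoon is held horizontal over the tray and the cup stands on the board. Checking the tray corners against my estimate (crop: left (223,297), top (306,250), right (445,330), near (365,385), fin tip (240,362)).

```bash
python3 -c "
from h import *
c=calibration('side')
f=lambda u,v,z:px2w(c,150+u/2.2,100+v/2.2,z)
P=[f(223,297,.028),f(306,250,.028),f(445,330,.028),f(365,384,.028)]
print(P,np.mean(P,0));print(f(240,362,.032))
"
```

```text
[array([0.4547, 0.1208, 0.028 ]), array([0.6001, 0.1426, 0.028 ]), array([ 0.6346, -0.0997,  0.028 ]), array([ 0.4963, -0.1188,  0.028 ])] [0.546425 0.011225 0.028   ]
[ 0.4005 -0.0037  0.032 ]
```

```bash

python3 -m inch '[{"twist":[0,0,0],"delta_pos":[-0.031,0.001,0.031],"jaw":1},{"twist":[0,0,0],"delta_pos":[-0.031,0.001,0.031],"jaw":1},{"twist":[0,0,0],"delta_pos":[-0.031,0.001,0.031],"jaw":1},{"twist":[0,0,0],"delta_pos":[-0.031,0.001,0.031],"jaw":1},{"twist":[0,0,0],"delta_pos":[-0.031,0.001,0.031],"jaw":1},{"twist":[0,0,0],"delta_pos":[-0.031,0.001,0.031],"jaw":1},{"twist":[0,0,0],"delta_pos":[-0.031,0.001,0.031],"jaw":1},{"twist":[0,0,0],"delta_pos":[-0.031,0.001,0.031],"jaw":1},{"twist":[0,0,0],"delta_pos":[-0.031,0.001,0.031],"jaw":1},{"twist":[0,0,0],"delta_pos":[-0.031,0.001,0.031],"jaw":1},{"twist":[0,0,0],"delta_pos":[-0.031,0.001,0.031],"jaw":1},{"twist":[0,0,0],"delta_pos":[0,0,0],"jaw":1}]'
python3 -c "
from h import *
go(.515,-.034,.033,[180,-45,97.8])"
```

```text
clock: 17.03
tcp_pos: [0.5164, -0.0305, 0.0717]
tcp_rot: [-179.8, -45.0, 97.8]
force: [0.0, 0.6, -1.1]
width: 0.0143
t17.0 pos [ 0.5164 -0.0305  0.0717] rpy [-179.8  -45.    97.8] w 0.0143 F [ 0.   0.6 -1.1]
 shift [-0.0743 -0.0043  0.0626] minrows 0.9
 turn [-0.005 -0.001 -0.   ] minrows 0.0
```

```bash

python3 -m inch '[{"twist":[0,0,0],"delta_pos":[-0.0185,-0.001,0.0155],"jaw":1},{"twist":[0,0,0],"delta_pos":[-0.0185,-0.001,0.0155],"jaw":1},{"twist":[0,0,0],"delta_pos":[-0.0185,-0.001,0.0155],"jaw":1},{"twist":[0,0,0],"delta_pos":[-0.0185,-0.001,0.0155],"jaw":1},{"twist":[0,0,0],"delta_pos":[0,0,0],"jaw":1},{"twist":[0,0,0],"delta_pos":[0,0,0],"jaw":1}]'
python3 -c "
from h import *
go(.515,-.034,.033,[180,-45,97.8])"
```

```text
clock: 17.53
tcp_pos: [0.5162, -0.0352, 0.0347]
tcp_rot: [-179.9, -45.2, 97.7]
force: [0.3, 1.0, 0.2]
width: 0.015
t17.5 pos [ 0.5162 -0.0352  0.0347] rpy [-179.9  -45.2   97.7] w 0.015 F [0.3 1.  0.2]
 shift [-0.0005 -0.0026  0.0054] minrows 0.1
 turn [-0.001 -0.004 -0.001] minrows 0.0
```

```bash

python3 -m inch '[{"twist":[0,0,0],"delta_pos":[0,0,0],"jaw":0.7},{"twist":[0,0,0],"delta_pos":[0,0,0],"jaw":0.7},{"twist":[0,0,0],"delta_pos":[0,0,0],"jaw":0.7},{"twist":[0,0,0],"delta_pos":[0,0,0],"jaw":0.7},{"twist":[0,0,0],"delta_pos":[0.03,0,-0.03],"jaw":0.7},{"twist":[0,0,0],"delta_pos":[0.05,0,-0.05],"jaw":0.7},{"twist":[0,0,0],"delta_pos":[0.06,0,-0.06],"jaw":0.5},{"twist":[0,0,0],"delta_pos":[0.07,0,-0.07],"jaw":0.5},{"twist":[0,0,0],"delta_pos":[0.07,0,-0.07],"jaw":0.5},{"twist":[0,0,0],"delta_pos":[0.07,0,-0.07],"jaw":0.5},{"twist":[0,0,0],"delta_pos":[0.05,0,-0.05],"jaw":0.5}]'
python3 -m inch '[{"twist":[0,-0.1428,0.014],"delta_pos":[0,0,0],"jaw":0.5},{"twist":[0,-0.1428,0.014],"delta_pos":[0,0,0],"jaw":0.5},{"twist":[0,-0.1428,0.014],"delta_pos":[0,0,0],"jaw":0.5},{"twist":[0,-0.1428,0.014],"delta_pos":[0,0,0],"jaw":0.5},{"twist":[0,-0.1428,0.014],"delta_pos":[0,0,0],"jaw":0.5},{"twist":[0,-0.1428,0.014],"delta_pos":[0,0,0],"jaw":0.5},{"twist":[0,-0.1428,0.014],"delta_pos":[0,0,0],"jaw":0.5},{"twist":[0,-0.1428,0.014],"delta_pos":[0,0,0],"jaw":0.5},{"twist":[0,-0.1428,0.014],"delta_pos":[0,0,0],"jaw":0.5},{"twist":[0,-0.1428,0.014],"delta_pos":[0,0,0],"jaw":0.5},{"twist":[0,-0.1428,0.014],"delta_pos":[0,0,0],"jaw":0.5},{"twist":[0,-0.1428,0.014],"delta_pos":[0,0,0],"jaw":0.5}]'
python3 -m inch '[{"twist":[0,-0.1428,0.014],"delta_pos":[0,0,0],"jaw":0.5},{"twist":[0,-0.1428,0.014],"delta_pos":[0,0,0],"jaw":0.5},{"twist":[0,0,0],"delta_pos":[0,0,0],"jaw":0.5}]'
python3 -c "
from h import *
go(.520,-.264,.217,[180,45,90])
snap('wrist','w4.png');snap('side','s4.png',(150,100,490,420),2.2)"
```

```text
clock: 18.45
tcp_pos: [0.5173, -0.036, 0.2656]
tcp_rot: [179.7, -45.0, 98.0]
force: [-0.1, -0.3, 0.1]
width: 0.0443
clock: 19.45
tcp_pos: [0.5171, -0.0353, 0.2632]
tcp_rot: [-179.4, 32.4, 91.2]
force: [-0.5, -1.4, -0.8]
width: 0.0438
clock: 19.7
tcp_pos: [0.5152, -0.0339, 0.2585]
tcp_rot: [-179.5, 45.2, 90.4]
force: [-1.0, 0.3, -0.6]
width: 0.0441
t19.7 pos [ 0.5152 -0.0339  0.2585] rpy [-179.5   45.2   90.4] w 0.0441 F [-1.   0.3 -0.6]
 shift [-0.3318  0.0119  0.4812] minrows 5.6
 turn [-0.004  0.005  0.006] minrows 0.1
```

View pics/s4.png

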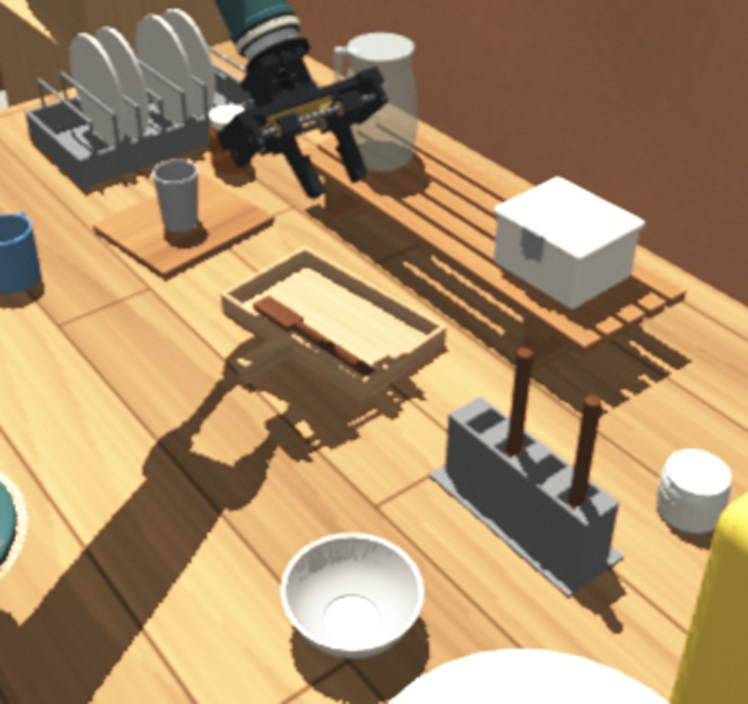

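Spoon A lies flat along the near wall of the tray, which hasn't moved. Now spoon B.

```bash

python3 -m inch '[{"twist":[0,0,0.001],"delta_pos":[-0.0474,0.0017,0.0687],"jaw":0.5},{"twist":[0,0,0.001],"delta_pos":[-0.0474,0.0017,0.0687],"jaw":0.5},{"twist":[0,0,0.001],"delta_pos":[-0.0474,0.0017,0.0687],"jaw":0.5},{"twist":[0,0,0.001],"delta_pos":[-0.0474,0.0017,0.0687],"jaw":0.5},{"twist":[0,0,0],"delta_pos":[-0.0474,0.0017,0.0687],"jaw":0.5},{"twist":[0,0,0],"delta_pos":[-0.0474,0.0017,0.0687],"jaw":0.5},{"twist":[0,0,0],"delta_pos":[-0.0474,0.0017,0.0687],"jaw":0.5},{"twist":[0,0,0],"delta_pos":[0,0,0],"jaw":0.5},{"twist":[0,0,0],"delta_pos":[0,0,0],"jaw":0.5}]'
python3 -c "
from h import *
go(.520,-.333,.1465,[180,45,90])"
```

```text
clock: 20.55
tcp_pos: [0.5196, -0.2684, 0.2205]
tcp_rot: [179.6, 44.9, 89.2]
force: [-0.0, 0.2, 0.8]
width: 0.0439
t20.6 pos [ 0.5196 -0.2684  0.2205] rpy [179.6  44.9  89.2] w 0.0439 F [-0.   0.2  0.8]
 shift [0.0162 0.0019 0.245 ] minrows 2.4
 turn [-0.005 -0.002 -0.013] minrows 0.1
```

```bash

python3 -m inch '[{"twist":[0,0,-0.004],"delta_pos":[0.004,0.0005,0.061],"jaw":0.5},{"twist":[0,0,-0.004],"delta_pos":[0.004,0.0005,0.061],"jaw":0.5},{"twist":[0,0,-0.004],"delta_pos":[0.004,0.0005,0.061],"jaw":0.5},{"twist":[0,0,0],"delta_pos":[0.004,0.0005,0.061],"jaw":0.5},{"twist":[0,0,0],"delta_pos":[0,0,0],"jaw":1},{"twist":[0,0,0],"delta_pos":[0,0,0],"jaw":1},{"twist":[0,0,0],"delta_pos":[0,0,0],"jaw":1},{"twist":[0,0,0],"delta_pos":[0,0,0],"jaw":1},{"twist":[0,0,0],"delta_pos":[0,0,0],"jaw":1},{"twist":[0,0,0],"delta_pos":[0,0,0],"jaw":1},{"twist":[0,0,0],"delta_pos":[0,0,0],"jaw":1},{"twist":[0,0,0],"delta_pos":[0,0,0],"jaw":1}]' 30
python3 -m inch '[{"twist":[0,0,0],"delta_pos":[-0.02,0,-0.02],"jaw":1},{"twist":[0,0,0],"delta_pos":[-0.035,0,-0.035],"jaw":1},{"twist":[0,0,0],"delta_pos":[-0.035,0,-0.035],"jaw":1},{"twist":[0,0,0],"delta_pos":[-0.035,0,-0.035],"jaw":1},{"twist":[0,0,0],"delta_pos":[-0.035,0,-0.035],"jaw":1},{"twist":[0,0,0],"delta_pos":[-0.035,0,-0.035],"jaw":1},{"twist":[0,0,0],"delta_pos":[-0.02,0,-0.02],"jaw":1},{"twist":[0,0,0],"delta_pos":[0,0,0],"jaw":1}]'
python3 -c "
from h import *
go(.588,-.024,.28,[180,-45,97.8])"
```

```text
clock: 21.55
tcp_pos: [0.5222, -0.3303, 0.1474]
tcp_rot: [-179.8, 45.1, 90.3]
force: [-0.6, 0.4, 5.7]
width: 0.015
clock: 22.22
tcp_pos: [0.5233, -0.3305, 0.271]
tcp_rot: [179.9, 45.1, 90.1]
force: [0.6, -0.2, -0.3]
width: 0.015
t22.2 pos [ 0.5233 -0.3305  0.271 ] rpy [179.9  45.1  90.1] w 0.015 F [ 0.6 -0.2 -0.3]
 shift [ 0.5251  0.1636 -0.5579] minrows 7.5
 turn [ 1.000e-03  1.998e+00 -1.890e-01] minrows 12.6
```

```bash

python3 -m inch '[{"twist":[0,0,0],"delta_pos":[0.058,0.0155,-0.062],"jaw":1},{"twist":[0,0,0],"delta_pos":[0.058,0.0155,-0.062],"jaw":1},{"twist":[0,0,0],"delta_pos":[0.058,0.0155,-0.062],"jaw":1},{"twist":[0,0,0],"delta_pos":[0.058,0.0155,-0.062],"jaw":1},{"twist":[0,0,0],"delta_pos":[0.058,0.0155,-0.062],"jaw":1},{"twist":[0,0,0],"delta_pos":[0.058,0.0155,-0.062],"jaw":1},{"twist":[0,0,0],"delta_pos":[0.058,0.0155,-0.062],"jaw":1},{"twist":[0,0,0],"delta_pos":[0.058,0.0155,-0.062],"jaw":1},{"twist":[0,0,0],"delta_pos":[0.058,0.0155,-0.062],"jaw":1},{"twist":[0,0,0],"delta_pos":[0,0,0],"jaw":1}]'
python3 -m inch '[{"twist":[0,0.1428,-0.0135],"delta_pos":[0,0,0],"jaw":1},{"twist":[0,0.1428,-0.0135],"delta_pos":[0,0,0],"jaw":1},{"twist":[0,0.1428,-0.0135],"delta_pos":[0,0,0],"jaw":1},{"twist":[0,0.1428,-0.0135],"delta_pos":[0,0,0],"jaw":1},{"twist":[0,0.1428,-0.0135],"delta_pos":[0,0,0],"jaw":1},{"twist":[0,0.1428,-0.0135],"delta_pos":[0,0,0],"jaw":1},{"twist":[0,0.1428,-0.0135],"delta_pos":[0,0,0],"jaw":1},{"twist":[0,0.1428,-0.0135],"delta_pos":[0,0,0],"jaw":1},{"twist":[0,0.1428,-0.0135],"delta_pos":[0,0,0],"jaw":1},{"twist":[0,0.1428,-0.0135],"delta_pos":[0,0,0],"jaw":1},{"twist":[0,0.1428,-0.0135],"delta_pos":[0,0,0],"jaw":1},{"twist":[0,0.1428,-0.0135],"delta_pos":[0,0,0],"jaw":1}]'
python3 -m inch '[{"twist":[0,0.1428,-0.0135],"delta_pos":[0,0,0],"jaw":1},{"twist":[0,0.1428,-0.0135],"delta_pos":[0,0,0],"jaw":1},{"twist":[0,0,0],"delta_pos":[0,0,0],"jaw":1}]'
python3 -c "
from h import *
go(.577,-.027,.10,[180,-45,97.8])
c=calibration('side');snap('side','s5.png')
a=cv2.imread('pics/raw_s4.png');b=cv2.imread('pics/raw_s5.png')
d=cv2.absdiff(a,b)[205:285,248:355].mean();print('tray diff',d)"
```

```text
clock: 23.05
tcp_pos: [0.5782, -0.0194, 0.2753]
tcp_rot: [-179.6, 44.8, 90.7]
force: [0.5, -0.1, -0.6]
width: 0.0151
clock: 24.05
tcp_pos: [0.5768, -0.0256, 0.2771]
tcp_rot: [-178.9, -32.6, 96.2]
force: [-0.6, 0.6, -1.7]
width: 0.015
clock: 24.3
tcp_pos: [0.5753, -0.0271, 0.2721]
tcp_rot: [-179.0, -45.5, 96.8]
force: [-1.3, -0.7, -2.0]
width: 0.0153
t24.3 pos [ 0.5753 -0.0271  0.2721] rpy [-179.   -45.5   96.8] w 0.0153 F [-1.3 -0.7 -2. ]
 shift [-0.3068  0.0095  0.3014] minrows 4.1
 turn [-0.007 -0.011 -0.016] minrows 0.1
tray diff 40.0648753894081
```

```bash
python3 -c "
import cv2
a=cv2.imread('pics/raw_s5.png')[190:300,230:370];cv2.imwrite('pics/s5c.png',cv2.resize(a,None,fx=4,fy=4,interpolation=2))"
```

```text
(no output)
```

View pics/s5c.png

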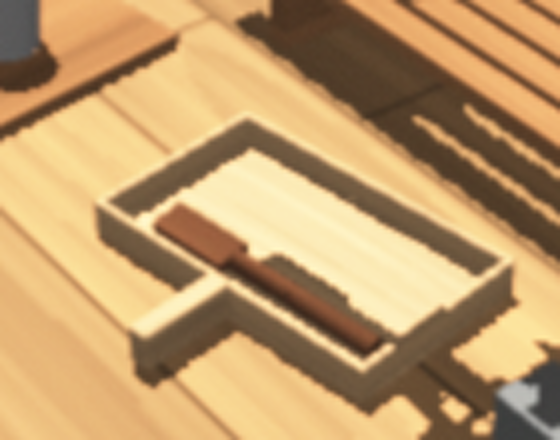

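```bash
python3 -c "
from h import *
c=calibration('side')
f=lambda u,v,z:px2w(c,230+u/4,190+v/4,z)
P=[f(99,200,.028),f(247,122,.028),f(512,260,.028),f(362,362,.028)]
print(P,np.mean(P,0),[np.linalg.norm(P[i]-P[i-1]) for i in range(4)])
d=P[1]+P[0]-P[2]-P[3];print('yaw',np.degrees(np.arctan2(-d[0],d[1])));e=P[1]+P[2]-P[0]-P[3];print(np.degrees(np.arctan2(e[1],e[0])))
print('fin',f(135,335,.032),'A blade',f(168,217,.013),'handle end',f(375,342,.015))
"
```

```text
[array([0.45  , 0.0956, 0.028 ]), array([0.5858, 0.1092, 0.028 ]), array([ 0.6326, -0.1246,  0.028 ]), array([ 0.4916, -0.1431,  0.028 ])] [ 0.54     -0.015725  0.028   ] [np.float64(0.24229785389061953), np.float64(0.13647930246011664), np.float64(0.23843800032712908), np.float64(0.14220847372783388)]
yaw 10.596957210010006
6.614940534482053
fin [ 0.3905 -0.0409  0.032 ] A blade [0.4876 0.0673 0.013 ] handle end [ 0.5191 -0.1221  0.015 ]
```

The tray was knocked: now at about (0.541,-0.016), yaw ~9.5°, with spoon A still inside. Adjusting the target.

```bash
python3 -c "
from h import *
go(.577,-.053,.08,[180,-45,99.5])"
```

```text
t24.4 pos [ 0.5757 -0.0265  0.2732] rpy [-179.1  -45.2   96.9] w 0.0147 F [ 1.   0.9 -1. ]
 shift [-0.3895  0.      0.2933] minrows 4.7
 turn [ 0.02  -0.005 -0.041] minrows 0.3
```

```bash

python3 -m inch '[{"twist":[0.01,0,-0.02],"delta_pos":[-0.035,0,0.0265],"jaw":1},{"twist":[0.01,0,-0.02],"delta_pos":[-0.035,0,0.0265],"jaw":1},{"twist":[0,0,0],"delta_pos":[-0.035,0,0.0265],"jaw":1},{"twist":[0,0,0],"delta_pos":[-0.035,0,0.0265],"jaw":1},{"twist":[0,0,0],"delta_pos":[-0.035,0,0.0265],"jaw":1},{"twist":[0,0,0],"delta_pos":[-0.035,0,0.0265],"jaw":1},{"twist":[0,0,0],"delta_pos":[-0.035,0,0.0265],"jaw":1},{"twist":[0,0,0],"delta_pos":[-0.035,0,0.0265],"jaw":1},{"twist":[0,0,0],"delta_pos":[-0.035,0,0.0265],"jaw":1},{"twist":[0,0,0],"delta_pos":[-0.035,0,0.0265],"jaw":1},{"twist":[0,0,0],"delta_pos":[-0.035,0,0.0265],"jaw":1},{"twist":[0,0,0],"delta_pos":[0,0,0],"jaw":1}]'
python3 -c "
from h import *
go(.577,-.053,.034,[180,-45,99.5])"
```

```text
clock: 25.35
tcp_pos: [0.5803, -0.0498, 0.0815]
tcp_rot: [179.9, -45.3, 99.8]
force: [-0.7, 0.3, -1.2]
width: 0.0149
t25.4 pos [ 0.5803 -0.0498  0.0815] rpy [179.9 -45.3  99.8] w 0.0149 F [-0.7  0.3 -1.2]
 shift [-0.0888 -0.0096  0.079 ] minrows 1.1
 turn [-0.001 -0.006  0.004] minrows 0.0
```

```bash

python3 -m inch '[{"twist":[0,0,0],"delta_pos":[-0.018,-0.002,0.016],"jaw":1},{"twist":[0,0,0],"delta_pos":[-0.018,-0.002,0.016],"jaw":1},{"twist":[0,0,0],"delta_pos":[-0.018,-0.002,0.016],"jaw":1},{"twist":[0,0,0],"delta_pos":[-0.018,-0.002,0.016],"jaw":1},{"twist":[0,0,0],"delta_pos":[-0.016,-0.002,0.014],"jaw":1},{"twist":[0,0,0],"delta_pos":[0,0,0],"jaw":1},{"twist":[0,0,0],"delta_pos":[0,0,0],"jaw":1}]'

```

```text
clock: 25.93
tcp_pos: [0.5787, -0.0531, 0.0384]
tcp_rot: [179.5, -45.2, 100.0]
force: [-0.4, 0.7, 0.3]
width: 0.015
```

Release, retreat and re-tilt for spoon C.

```bash

python3 -m inch '[{"twist":[0,0,0],"delta_pos":[0,0,0],"jaw":0.7},{"twist":[0,0,0],"delta_pos":[0,0,0],"jaw":0.7},{"twist":[0,0,0],"delta_pos":[0,0,0],"jaw":0.7},{"twist":[0,0,0],"delta_pos":[0,0,0],"jaw":0.7},{"twist":[0,0,0],"delta_pos":[0.03,0,-0.03],"jaw":0.7},{"twist":[0,0,0],"delta_pos":[0.05,0,-0.05],"jaw":0.7},{"twist":[0,0,0],"delta_pos":[0.06,0,-0.06],"jaw":0.5},{"twist":[0,0,0],"delta_pos":[0.07,0,-0.07],"jaw":0.5},{"twist":[0,0,0],"delta_pos":[0.07,0,-0.07],"jaw":0.5},{"twist":[0,0,0],"delta_pos":[0.07,0,-0.07],"jaw":0.5},{"twist":[0,0,0],"delta_pos":[0.05,0,-0.05],"jaw":0.5}]'
python3 -m inch '[{"twist":[0,-0.1428,0.017],"delta_pos":[0,0,0],"jaw":0.5},{"twist":[0,-0.1428,0.017],"delta_pos":[0,0,0],"jaw":0.5},{"twist":[0,-0.1428,0.017],"delta_pos":[0,0,0],"jaw":0.5},{"twist":[0,-0.1428,0.017],"delta_pos":[0,0,0],"jaw":0.5},{"twist":[0,-0.1428,0.017],"delta_pos":[0,0,0],"jaw":0.5},{"twist":[0,-0.1428,0.017],"delta_pos":[0,0,0],"jaw":0.5},{"twist":[0,-0.1428,0.017],"delta_pos":[0,0,0],"jaw":0.5},{"twist":[0,-0.1428,0.017],"delta_pos":[0,0,0],"jaw":0.5},{"twist":[0,-0.1428,0.017],"delta_pos":[0,0,0],"jaw":0.5},{"twist":[0,-0.1428,0.017],"delta_pos":[0,0,0],"jaw":0.5},{"twist":[0,-0.1428,0.017],"delta_pos":[0,0,0],"jaw":0.5},{"twist":[0,-0.1428,0.017],"delta_pos":[0,0,0],"jaw":0.5}]'
python3 -m inch '[{"twist":[0,-0.1428,0.017],"delta_pos":[0,0,0],"jaw":0.5},{"twist":[0,-0.1428,0.017],"delta_pos":[0,0,0],"jaw":0.5},{"twist":[0,0,0],"delta_pos":[0,0,0],"jaw":0.5}]'
python3 -c "
from h import *
go(.521,-.35,.218,[180,45,90])"
```

```text
clock: 26.85
tcp_pos: [0.5782, -0.0542, 0.2709]
tcp_rot: [179.1, -45.0, 100.4]
force: [-0.4, 0.0, 0.0]
width: 0.0436
clock: 27.85
tcp_pos: [0.5779, -0.0537, 0.2684]
tcp_rot: [-179.7, 32.4, 91.3]
force: [0.3, -0.6, -1.1]
width: 0.0443
clock: 28.1
tcp_pos: [0.5761, -0.052, 0.2631]
tcp_rot: [179.8, 45.2, 90.0]
force: [1.4, 1.3, -1.3]
width: 0.0436
t28.1 pos [ 0.5761 -0.052   0.2631] rpy [179.8  45.2  90. ] w 0.0436 F [ 1.4  1.3 -1.3]
 shift [-0.4453 -0.1403  0.6074] minrows 7.3
 turn [0.005 0.004 0.   ] minrows 0.0
```

```bash

python3 -m inch '[{"twist":[0,0,0],"delta_pos":[-0.0495,-0.0156,0.0675],"jaw":0.5},{"twist":[0,0,0],"delta_pos":[-0.0495,-0.0156,0.0675],"jaw":0.5},{"twist":[0,0,0],"delta_pos":[-0.0495,-0.0156,0.0675],"jaw":0.5},{"twist":[0,0,0],"delta_pos":[-0.0495,-0.0156,0.0675],"jaw":0.5},{"twist":[0,0,0],"delta_pos":[-0.0495,-0.0156,0.0675],"jaw":0.5},{"twist":[0,0,0],"delta_pos":[-0.0495,-0.0156,0.0675],"jaw":0.5},{"twist":[0,0,0],"delta_pos":[-0.0495,-0.0156,0.0675],"jaw":0.5},{"twist":[0,0,0],"delta_pos":[-0.0495,-0.0156,0.0675],"jaw":0.5},{"twist":[0,0,0],"delta_pos":[-0.0495,-0.0156,0.0675],"jaw":0.5},{"twist":[0,0,0],"delta_pos":[0,0,0],"jaw":0.5},{"twist":[0,0,0],"delta_pos":[0,0,0],"jaw":0.5}]'
python3 -c "
from h import *
go(.521,-.417,.1465,[180,45,90])
snap('side','s6.png',(220,160,420,310),3.5)"
```

```text
clock: 29.02
tcp_pos: [0.5205, -0.3542, 0.2202]
tcp_rot: [179.3, 44.9, 89.2]
force: [0.3, 0.2, 1.1]
width: 0.0439
t29.0 pos [ 0.5205 -0.3542  0.2202] rpy [179.3  44.9  89.2] w 0.0439 F [0.3 0.2 1.1]
 shift [0.0189 0.0004 0.2413] minrows 2.3
 turn [ 0.004 -0.002 -0.012] minrows 0.1
```

View pics/s6.png

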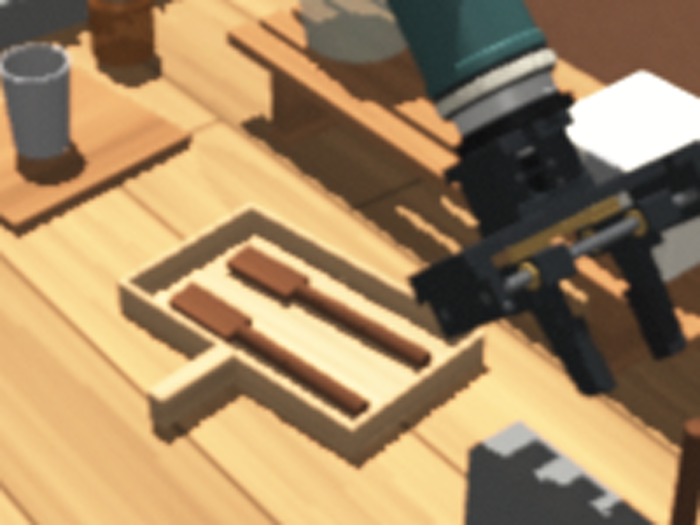

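Spoons A and B lie flat and parallel in the tray. Measuring where the free strip is.

```bash
python3 -c "
from h import *
c=calibration('side')
f=lambda u,v,z:px2w(c,220+u/3.5,160+v/3.5,z)
P=np.array([f(121,287,.028),f(252,210,.028),f(483,338,.028),f(357,433,.028)]);m=P.mean(0)
print(P,m);F=f(153,405,.032);print('fin',F)
a=np.radians(9.5);ux=np.array([np.cos(a),np.sin(a),0]);uy=np.array([-np.sin(a),np.cos(a),0])
for n,q in(('Ab',f(184,300,.012)),('Ae',f(358,405,.014)),('Bb',f(243,262,.012)),('Be',f(422,357,.014)),('fin',F)):print(n,q,((q-m)@ux).round(3),((q-m)@uy).round(3))
"
python3 -m inch '[{"twist":[0,0,-0.004],"delta_pos":[0.0047,0,0.0603],"jaw":0.5},{"twist":[0,0,-0.004],"delta_pos":[0.0047,0,0.0603],"jaw":0.5},{"twist":[0,0,-0.004],"delta_pos":[0.0047,0,0.0603],"jaw":0.5},{"twist":[0,0,0],"delta_pos":[0.0047,0,0.0603],"jaw":0.5},{"twist":[0,0,0],"delta_pos":[0,0,0],"jaw":1},{"twist":[0,0,0],"delta_pos":[0,0,0],"jaw":1},{"twist":[0,0,0],"delta_pos":[0,0,0],"jaw":1},{"twist":[0,0,0],"delta_pos":[0,0,0],"jaw":1},{"twist":[0,0,0],"delta_pos":[0,0,0],"jaw":1},{"twist":[0,0,0],"delta_pos":[0,0,0],"jaw":1},{"twist":[0,0,0],"delta_pos":[0,0,0],"jaw":1},{"twist":[0,0,0],"delta_pos":[0,0,0],"jaw":1}]' 30
python3 -m inch '[{"twist":[0,0,0],"delta_pos":[-0.02,0,-0.02],"jaw":1},{"twist":[0,0,0],"delta_pos":[-0.035,0,-0.035],"jaw":1},{"twist":[0,0,0],"delta_pos":[-0.035,0,-0.035],"jaw":1},{"twist":[0,0,0],"delta_pos":[-0.035,0,-0.035],"jaw":1},{"twist":[0,0,0],"delta_pos":[-0.035,0,-0.035],"jaw":1},{"twist":[0,0,0],"delta_pos":[-0.035,0,-0.035],"jaw":1},{"twist":[0,0,0],"delta_pos":[-0.02,0,-0.02],"jaw":1},{"twist":[0,0,0],"delta_pos":[0,0,0],"jaw":1}]'
```

```text
[[ 0.4447  0.0883  0.028 ]
 [ 0.5878  0.1108  0.028 ]
 [ 0.6282 -0.1295  0.028 ]
 [ 0.4873 -0.1545  0.028 ]] [ 0.537    -0.021225  0.028   ]
fin [ 0.3864 -0.0471  0.032 ]
Ab [0.4859 0.062  0.012 ] -0.037 0.091
Ae [ 0.5164 -0.1196  0.014 ] -0.037 -0.094
Bb [0.5521 0.0744 0.012 ] 0.031 0.092
Be [ 0.5887 -0.1063  0.014 ] 0.037 -0.092
fin [ 0.3864 -0.0471  0.032 ] -0.153 -0.001
clock: 30.07
tcp_pos: [0.5235, -0.4151, 0.1471]
tcp_rot: [179.8, 45.1, 90.4]
force: [0.3, 0.6, 4.4]
width: 0.0147
clock: 30.73
tcp_pos: [0.5239, -0.4155, 0.2705]
tcp_rot: [179.6, 45.1, 90.2]
force: [0.6, 0.1, -0.2]
width: 0.0147
```

```bash
python3 -c "
from h import *
go(.5445,-.061,.28,[180,-45,99.5])"
python3 -m inch '[{"twist":[0,0,0],"delta_pos":[0.067,0.006,-0.067],"jaw":1},{"twist":[0,0,0],"delta_pos":[0.067,0.006,-0.067],"jaw":1},{"twist":[0,0,0],"delta_pos":[0.067,0.006,-0.067],"jaw":1},{"twist":[0,0,0],"delta_pos":[0.067,0.006,-0.067],"jaw":1},{"twist":[0,0,0],"delta_pos":[0.067,0.006,-0.067],"jaw":1},{"twist":[0,0,0],"delta_pos":[0.067,0.006,-0.067],"jaw":1},{"twist":[0,0,0],"delta_pos":[0.067,0.006,-0.067],"jaw":1},{"twist":[0,0,0],"delta_pos":[0.067,0.006,-0.067],"jaw":1},{"twist":[0,0,0],"delta_pos":[0.067,0.006,-0.067],"jaw":1},{"twist":[0,0,0],"delta_pos":[0,0,0],"jaw":1}]'
python3 -m inch '[{"twist":[0,0.1428,-0.0165],"delta_pos":[0,0,0],"jaw":1},{"twist":[0,0.1428,-0.0165],"delta_pos":[0,0,0],"jaw":1},{"twist":[0,0.1428,-0.0165],"delta_pos":[0,0,0],"jaw":1},{"twist":[0,0.1428,-0.0165],"delta_pos":[0,0,0],"jaw":1},{"twist":[0,0.1428,-0.0165],"delta_pos":[0,0,0],"jaw":1},{"twist":[0,0.1428,-0.0165],"delta_pos":[0,0,0],"jaw":1},{"twist":[0,0.1428,-0.0165],"delta_pos":[0,0,0],"jaw":1},{"twist":[0,0.1428,-0.0165],"delta_pos":[0,0,0],"jaw":1},{"twist":[0,0.1428,-0.0165],"delta_pos":[0,0,0],"jaw":1},{"twist":[0,0.1428,-0.0165],"delta_pos":[0,0,0],"jaw":1},{"twist":[0,0.1428,-0.0165],"delta_pos":[0,0,0],"jaw":1},{"twist":[0,0.1428,-0.0165],"delta_pos":[0,0,0],"jaw":1}]'
python3 -m inch '[{"twist":[0,0.1428,-0.0165],"delta_pos":[0,0,0],"jaw":1},{"twist":[0,0.1428,-0.0165],"delta_pos":[0,0,0],"jaw":1},{"twist":[0,0,0],"delta_pos":[0,0,0],"jaw":1}]'
python3 -c "
from h import *
go(.5445,-.061,.08,[180,-45,99.5])"
```

```text
t30.7 pos [ 0.5239 -0.4155  0.2705] rpy [179.6  45.1  90.2] w 0.0147 F [ 0.6  0.1 -0.2]
 shift [ 0.6085  0.0583 -0.644 ] minrows 8.5
 turn [ 0.007  1.998 -0.224] minrows 12.6
clock: 31.57
tcp_pos: [0.5422, -0.0682, 0.2649]
tcp_rot: [-179.9, 44.8, 90.8]
force: [0.5, -0.4, -1.8]
width: 0.0147
clock: 32.57
tcp_pos: [0.5413, -0.0749, 0.2666]
tcp_rot: [-179.0, -32.6, 98.0]
force: [0.2, 0.4, -1.7]
width: 0.0147
clock: 32.82
tcp_pos: [0.5399, -0.0761, 0.2617]
tcp_rot: [-179.4, -45.6, 99.0]
force: [-0.5, -0.2, -2.0]
width: 0.015
t32.8 pos [ 0.5399 -0.0761  0.2617] rpy [-179.4  -45.6   99. ] w 0.015 F [-0.5 -0.2 -2. ]
 shift [-0.2997  0.0211  0.3431] minrows 4.4
 turn [-0.007 -0.013 -0.007] minrows 0.1
```

```bash

python3 -m inch '[{"twist":[0,0,0],"delta_pos":[-0.027,0.002,0.031],"jaw":1},{"twist":[0,0,0],"delta_pos":[-0.027,0.002,0.031],"jaw":1},{"twist":[0,0,0],"delta_pos":[-0.027,0.002,0.031],"jaw":1},{"twist":[0,0,0],"delta_pos":[-0.027,0.002,0.031],"jaw":1},{"twist":[0,0,0],"delta_pos":[-0.027,0.002,0.031],"jaw":1},{"twist":[0,0,0],"delta_pos":[-0.027,0.002,0.031],"jaw":1},{"twist":[0,0,0],"delta_pos":[-0.027,0.002,0.031],"jaw":1},{"twist":[0,0,0],"delta_pos":[-0.027,0.002,0.031],"jaw":1},{"twist":[0,0,0],"delta_pos":[-0.027,0.002,0.031],"jaw":1},{"twist":[0,0,0],"delta_pos":[-0.027,0.002,0.031],"jaw":1},{"twist":[0,0,0],"delta_pos":[-0.027,0.002,0.031],"jaw":1},{"twist":[0,0,0],"delta_pos":[0,0,0],"jaw":1}]'
python3 -c "
from h import *
go(.5445,-.061,.043,[180,-45,99.5])"
```

```text
clock: 33.82
tcp_pos: [0.5462, -0.0583, 0.0827]
tcp_rot: [-179.6, -45.3, 99.5]
force: [0.1, 0.4, -1.9]
width: 0.0149
t33.8 pos [ 0.5462 -0.0583  0.0827] rpy [-179.6  -45.3   99.5] w 0.0149 F [ 0.1  0.4 -1.9]
 shift [-0.0748 -0.0048  0.0657] minrows 1.0
 turn [-0.009 -0.008  0.001] minrows 0.1
```

```bash

python3 -m inch '[{"twist":[0,0,0],"delta_pos":[-0.018,-0.001,0.016],"jaw":1},{"twist":[0,0,0],"delta_pos":[-0.018,-0.001,0.016],"jaw":1},{"twist":[0,0,0],"delta_pos":[-0.018,-0.001,0.016],"jaw":1},{"twist":[0,0,0],"delta_pos":[-0.018,-0.001,0.016],"jaw":1},{"twist":[0,0,0],"delta_pos":[0,0,0],"jaw":1},{"twist":[0,0,0],"delta_pos":[0,0,0],"jaw":1}]'
python3 -m inch '[{"twist":[0,0,0],"delta_pos":[0,0,0],"jaw":0.74},{"twist":[0,0,0],"delta_pos":[0,0,0],"jaw":0.74},{"twist":[0,0,0],"delta_pos":[0,0,0],"jaw":0.74},{"twist":[0,0,0],"delta_pos":[0,0,0],"jaw":0.74},{"twist":[0,0,0],"delta_pos":[0.03,0,-0.03],"jaw":0.74},{"twist":[0,0,0],"delta_pos":[0.05,0,-0.05],"jaw":0.7},{"twist":[0,0,0],"delta_pos":[0.06,0,-0.06],"jaw":0.5},{"twist":[0,0,0],"delta_pos":[0.07,0,-0.07],"jaw":0.5},{"twist":[0,0,0],"delta_pos":[0.07,0,-0.07],"jaw":0.5},{"twist":[0,0,0],"delta_pos":[0.07,0,-0.07],"jaw":0.5},{"twist":[0,0,0],"delta_pos":[0.05,0,-0.05],"jaw":0.5}]'
python3 -c "
from h import *
snap('side','s7.png',(220,160,420,310),3.5)
go(.40,-.04,.25,[180,-15,9.5]);go(.40,-.04,.25,[180,-15,-170.5]);print(observe()['qpos'])"
```

```text
clock: 34.32
tcp_pos: [0.5466, -0.0616, 0.0477]
tcp_rot: [-179.9, -45.2, 99.7]
force: [0.5, -0.2, 0.4]
width: 0.0151
clock: 35.23
tcp_pos: [0.5474, -0.0625, 0.2801]
tcp_rot: [179.6, -45.1, 100.1]
force: [0.3, 0.1, -0.5]
width: 0.0441
t35.3 pos [ 0.5494 -0.0631  0.2854] rpy [179.1 -44.9 100.5] w 0.0438 F [1.2 0.3 3. ]
 shift [ 0.0259 -0.3592  0.1449] minrows 3.7
 turn [-1.001 -0.531  1.762] minrows 13.2
t35.3 pos [ 0.5494 -0.0631  0.2854] rpy [179.1 -44.9 100.5] w 0.0438 F [1.2 0.3 3. ]
 shift [ 0.0259 -0.3592  0.1449] minrows 3.7
 turn [ 1.014 -0.51  -1.736] minrows 13.0
[-28.54051972  15.3614935   98.33625419  34.1765172   96.32555389
 -44.14689204]
```

View pics/s7.png

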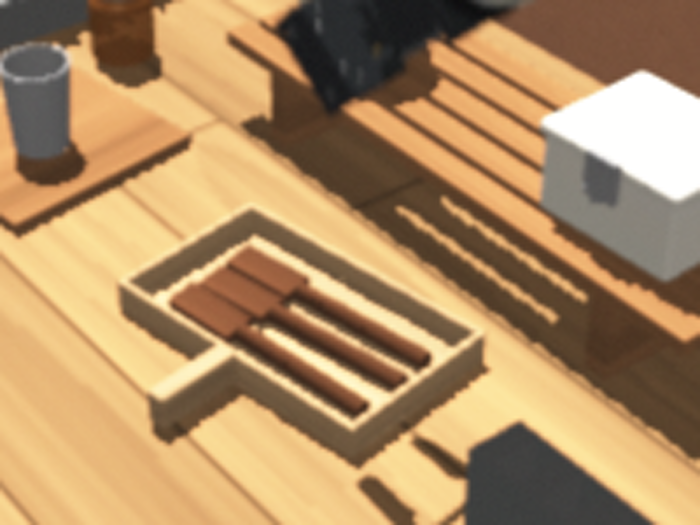

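All three spoons lie flat side by side in the tray; tray unchanged. Turning to the fin-grip orientation.

```bash

python3 -m inch '[{"twist":[0,-0.143,0],"delta_pos":[0,0,0],"jaw":0.5},{"twist":[0,-0.143,0],"delta_pos":[0,0,0],"jaw":0.5},{"twist":[0,-0.143,0],"delta_pos":[0,0,0],"jaw":0.5},{"twist":[0,-0.143,0],"delta_pos":[0,0,0],"jaw":0.5},{"twist":[0,-0.143,0],"delta_pos":[0,0,0],"jaw":0.5},{"twist":[0,-0.143,0],"delta_pos":[0,0,0],"jaw":0.5},{"twist":[0,-0.143,0],"delta_pos":[0,0,0],"jaw":0.5},{"twist":[0,0,0],"delta_pos":[0,0,0],"jaw":0.5}]'
python3 -m inch '[{"twist":[0,0,0.15],"delta_pos":[0,0,0],"jaw":0.5},{"twist":[0,0,0.15],"delta_pos":[0,0,0],"jaw":0.5},{"twist":[0,0,0.15],"delta_pos":[0,0,0],"jaw":0.5},{"twist":[0,0,0.15],"delta_pos":[0,0,0],"jaw":0.5},{"twist":[0,0,0.15],"delta_pos":[0,0,0],"jaw":0.5},{"twist":[0,0,0.15],"delta_pos":[0,0,0],"jaw":0.5},{"twist":[0,0,0.15],"delta_pos":[0,0,0],"jaw":0.5},{"twist":[0,0,0.15],"delta_pos":[0,0,0],"jaw":0.5},{"twist":[0,0,0.15],"delta_pos":[0,0,0],"jaw":0.5},{"twist":[0,0,0.15],"delta_pos":[0,0,0],"jaw":0.5},{"twist":[0,0,0.15],"delta_pos":[0,0,0],"jaw":0.5},{"twist":[0,0,0.15],"delta_pos":[0,0,0],"jaw":0.5}]'
python3 -m inch '[{"twist":[0,0,0.15],"delta_pos":[0,0,0],"jaw":0.5},{"twist":[0,0,0.05],"delta_pos":[0,0,0],"jaw":0.5},{"twist":[0,0,0],"delta_pos":[0,0,0],"jaw":0.5}]'
python3 -c "
from h import *
go(.402,-.042,.12,[180,0,9.5]);print(observe()['qpos'].round(0))"
```

```text
clock: 35.95
tcp_pos: [0.5466, -0.0595, 0.2769]
tcp_rot: [179.8, 0.0, 100.0]
force: [-0.2, 0.1, 0.9]
width: 0.0442
clock: 36.95
tcp_pos: [0.5465, -0.0628, 0.2747]
tcp_rot: [-179.7, -0.0, 18.4]
force: [0.9, 0.4, 0.5]
width: 0.0436
clock: 37.2
tcp_pos: [0.5466, -0.0628, 0.2747]
tcp_rot: [-179.7, 0.0, 9.7]
force: [0.2, 0.0, 0.4]
width: 0.0442
t37.2 pos [ 0.5466 -0.0628  0.2747] rpy [-179.7    0.     9.7] w 0.0442 F [0.2 0.  0.4]
 shift [-0.3475 -0.1102  0.3874] minrows 5.1
 turn [-0.006  0.     0.004] minrows 0.0
[ -9.   1. 106.   0.  74.  71.]
```

```bash

python3 -m inch '[{"twist":[-0.002,0,0.002],"delta_pos":[-0.058,-0.0184,0],"jaw":0.5},{"twist":[-0.002,0,0.002],"delta_pos":[-0.058,-0.0184,0],"jaw":0.5},{"twist":[-0.002,0,0],"delta_pos":[-0.058,-0.0184,0],"jaw":0.5},{"twist":[0,0,0],"delta_pos":[-0.058,-0.0184,0.07],"jaw":0.5},{"twist":[0,0,0],"delta_pos":[-0.058,-0.0184,0.08],"jaw":0.5},{"twist":[0,0,0],"delta_pos":[-0.058,-0.0184,0.08],"jaw":0.5},{"twist":[0,0,0],"delta_pos":[0,0,0.08],"jaw":0.5},{"twist":[0,0,0],"delta_pos":[0,0,0.08],"jaw":0.5},{"twist":[0,0,0],"delta_pos":[0,0,0],"jaw":0.5},{"twist":[0,0,0],"delta_pos":[0,0,0],"jaw":0.5}]'
python3 -c "
from h import *
go(.402,-.042,.02,[180,0,9.5])
c=calibration('wrist');snap('wrist','w5.png',s=1.2)
print(w2px(c,[[.389,-.0435,.032],[.464,-.031,.032],[.402,-.042,.032]])*1.2)"
```

```text
clock: 38.03
tcp_pos: [0.4008, -0.0424, 0.1175]
tcp_rot: [-180.0, 0.2, 9.6]
force: [0.2, 1.2, 1.3]
width: 0.0443
t38.0 pos [ 0.4008 -0.0424  0.1175] rpy [-180.     0.2    9.6] w 0.0443 F [0.2 1.2 1.3]
 shift [ 0.0042 -0.0005  0.2437] minrows 2.3
 turn [-0.     0.005  0.002] minrows 0.0
[[333.48 288.48]
 [333.48 153.72]
 [334.56 267.  ]]
```

View pics/w5.png

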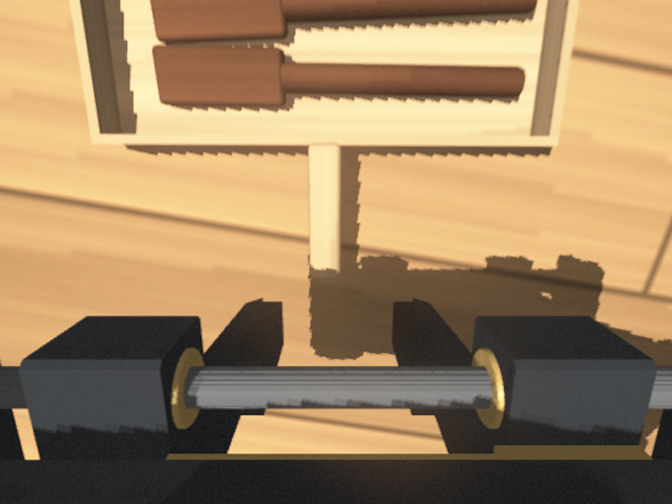

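The fin runs from (324,145) at the wall to (325,270) at the tip, straight in the image but a few mm off my estimate. Computing the correction.

```bash
python3 -c "
from h import *
c=calibration('wrist')
t=px2w(c,325/1.2,268/1.2,.032);w=px2w(c,324/1.2,145/1.2,.032);print(t,w,np.linalg.norm(t-w))
l=px2w(c,95/1.2,145/1.2,.028);r=px2w(c,557/1.2,145/1.2,.028);print(l,r,np.degrees(np.arctan2(-(l-r)[0],(l-r)[1])))
u=(w-t)/np.linalg.norm(w-t);g=t+u*.013;print('grip',g);go(g[0],g[1],.02,[180,0,9.6])"
```

```text
[ 0.4023 -0.0371  0.032 ] [ 0.4699 -0.0257  0.032 ] 0.06855450386371416
[0.4492 0.0968 0.028 ] [ 0.4911 -0.1503  0.028 ] 9.623930078507977
grip [ 0.415119   -0.03493822  0.032     ]
t38.1 pos [ 0.4028 -0.0428  0.1193] rpy [179.9  -0.    9.6] w 0.0438 F [ 0.1 -0.2  0.2]
 shift [ 0.0336 -0.0145  0.2482] minrows 2.4
 turn [ 0.002 -0.     0.   ] minrows 0.0
```

```bash

python3 -m inch '[{"twist":[0,0,0],"delta_pos":[0.016,-0.0146,0.04],"jaw":0.5},{"twist":[0,0,0],"delta_pos":[0,0,0.05],"jaw":0.5},{"twist":[0,0,0],"delta_pos":[0,0,0.05],"jaw":0.5},{"twist":[0,0,0],"delta_pos":[0,0,0.05],"jaw":0.5},{"twist":[0,0,0],"delta_pos":[0,0,0.04],"jaw":0.5},{"twist":[0,0,0],"delta_pos":[0,0,0.017],"jaw":0.5},{"twist":[0,0,0],"delta_pos":[0,0,0],"jaw":0.5},{"twist":[0,0,0],"delta_pos":[0,0,0],"jaw":0.5}]'
python3 -m inch '[{"twist":[0,0,0],"delta_pos":[0,0,0],"jaw":1},{"twist":[0,0,0],"delta_pos":[0,0,0],"jaw":1},{"twist":[0,0,0],"delta_pos":[0,0,0],"jaw":1},{"twist":[0,0,0],"delta_pos":[0,0,0],"jaw":1},{"twist":[0,0,0],"delta_pos":[0,0,0],"jaw":1},{"twist":[0,0,0],"delta_pos":[0,0,0],"jaw":1},{"twist":[0,0,0],"delta_pos":[0,0,0],"jaw":1},{"twist":[0,0,0],"delta_pos":[0,0,0],"jaw":1}]' 40
python3 -c "
from h import *
go(.408,-.015,.02,[180,0,-.5])"
```

```text
clock: 38.75
tcp_pos: [0.4097, -0.0362, 0.0211]
tcp_rot: [179.8, -0.1, 9.6]
force: [0.5, 0.3, -0.0]
width: 0.044
clock: 39.42
tcp_pos: [0.4085, -0.0357, 0.0204]
tcp_rot: [179.9, -0.1, 9.6]
force: [-1.4, 2.8, 6.3]
width: 0.0174
t39.4 pos [ 0.4085 -0.0357  0.0204] rpy [ 1.799e+02 -1.000e-01  9.600e+00] w 0.0174 F [-1.4  2.8  6.3]
 shift [ 0.0073 -0.0511  0.0009] minrows 0.5
 turn [ 0.002 -0.002  0.225] minrows 1.4
```

```bash

python3 -m inch '[{"twist":[0,0,0.02],"delta_pos":[0.001,-0.009,0],"jaw":1},{"twist":[0,0,0.02],"delta_pos":[0.001,-0.009,0],"jaw":1},{"twist":[0,0,0.02],"delta_pos":[0.001,-0.009,0],"jaw":1},{"twist":[0,0,0.02],"delta_pos":[0.001,-0.009,0],"jaw":1},{"twist":[0,0,0.02],"delta_pos":[0.001,-0.009,0],"jaw":1},{"twist":[0,0,0.02],"delta_pos":[0,-0.009,0],"jaw":1},{"twist":[0,0,0.02],"delta_pos":[0,-0.009,0],"jaw":1},{"twist":[0,0,0.02],"delta_pos":[0,-0.009,0],"jaw":1},{"twist":[0,0,0.02],"delta_pos":[0,-0.009,0],"jaw":1},{"twist":[0,0,0.02],"delta_pos":[0,-0.009,0],"jaw":1},{"twist":[0,0,0.025],"delta_pos":[0,-0.009,0],"jaw":1},{"twist":[0,0,0],"delta_pos":[0,0,0],"jaw":1}]'
python3 -c "
from h import *
go(.638,.005,.02,[180,0,-.5])
snap('top','t6.png',(150,100,410,280),3)"
```

```text
clock: 40.42
tcp_pos: [0.4075, 0.0032, 0.0204]
tcp_rot: [179.8, -0.2, -0.5]
force: [0.2, -5.2, 5.2]
width: 0.0178
t40.4 pos [0.4075 0.0032 0.0204] rpy [179.8  -0.2  -0.5] w 0.0178 F [ 0.2 -5.2  5.2]
 shift [ 0.5762 -0.01    0.0026] minrows 5.5
 turn [ 0.004 -0.004 -0.001] minrows 0.0
```

View pics/t6.png

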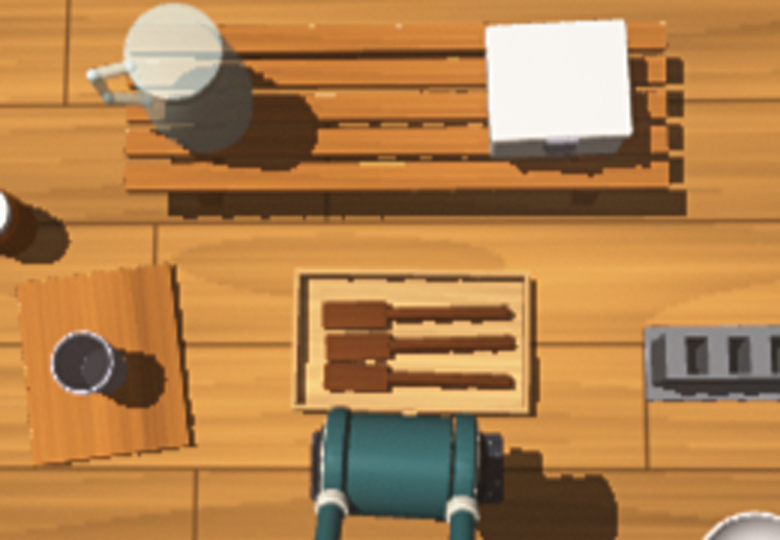

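Tray is square with three spoons; all bystanders in place. Pushing in.

```bash
python3 -c "
from h import *
c=calibration('top')
f=lambda u,v,z:px2w(c,150+u/3,100+v/3,z)
print('tray',f(297,270,.028),f(535,277,.028),f(293,409,.028),f(531,414,.028));print('shelf',f(125,191,.083),f(668,188,.083))"
python3 -m inch '[{"twist":[0,0,0],"delta_pos":[0.01,0,0],"jaw":1},{"twist":[0,0,0],"delta_pos":[0.02,0,0],"jaw":1},{"twist":[0,0,0],"delta_pos":[0.025,0,0],"jaw":1},{"twist":[0,0,0],"delta_pos":[0.025,0,0],"jaw":1},{"twist":[0,0,0],"delta_pos":[0.025,0,0],"jaw":1},{"twist":[0,0,0],"delta_pos":[0.025,0,0],"jaw":1},{"twist":[0,0,0],"delta_pos":[0.025,0,0],"jaw":1},{"twist":[0,0,0],"delta_pos":[0.025,0,0],"jaw":1},{"twist":[0,0,0],"delta_pos":[0.025,0,0],"jaw":1},{"twist":[0,0,0],"delta_pos":[0.025,0,0],"jaw":1},{"twist":[0,0,0],"delta_pos":[0.02,0,0],"jaw":1},{"twist":[0,0,0],"delta_pos":[0,0,0],"jaw":1}]'
python3 -c "
from h import *
go(.638,.005,.02,[180,0,-.5])"
```

```text
tray [0.6159 0.1192 0.028 ] [ 0.6076 -0.1339  0.028 ] [0.4675 0.1218 0.028 ] [ 0.4625 -0.1281  0.028 ]
shelf [0.6896 0.2924 0.083 ] [ 0.6898 -0.2647  0.083 ]
clock: 41.47
tcp_pos: [0.5044, 0.0028, 0.0193]
tcp_rot: [179.9, 0.3, -0.5]
force: [-4.0, -0.2, 5.4]
width: 0.0177
t41.5 pos [0.5044 0.0028 0.0193] rpy [179.9   0.3  -0.5] w 0.0177 F [-4.  -0.2  5.4]
 shift [ 0.3339 -0.0083 -0.0034] minrows 3.2
 turn [0.003 0.007 0.   ] minrows 0.0
```

```bash

python3 -m inch '[{"twist":[0,0,0],"delta_pos":[0.015,0,0],"jaw":1},{"twist":[0,0,0],"delta_pos":[0.025,0,0],"jaw":1},{"twist":[0,0,0],"delta_pos":[0.025,0,0],"jaw":1},{"twist":[0,0,0],"delta_pos":[0.025,0,0],"jaw":1},{"twist":[0,0,0],"delta_pos":[0.025,0,0],"jaw":1},{"twist":[0,0,0],"delta_pos":[0.025,0,0],"jaw":1},{"twist":[0,0,0],"delta_pos":[0.025,0,0],"jaw":1},{"twist":[0,0,0],"delta_pos":[0.025,0,0],"jaw":1},{"twist":[0,0,0],"delta_pos":[0.025,0,0],"jaw":1},{"twist":[0,0,0],"delta_pos":[0.025,0,0],"jaw":1},{"twist":[0,0,0],"delta_pos":[0.02,0,0],"jaw":1},{"twist":[0,0,0],"delta_pos":[0,0,0],"jaw":1}]'
python3 -m inch '[{"twist":[0,0,0],"delta_pos":[0.01,0,0],"jaw":1},{"twist":[0,0,0],"delta_pos":[0.012,0,0],"jaw":1},{"twist":[0,0,0],"delta_pos":[0.012,0,0],"jaw":1},{"twist":[0,0,0],"delta_pos":[0.01,0,0],"jaw":1},{"twist":[0,0,0],"delta_pos":[0,0,0],"jaw":1},{"twist":[0,0,0],"delta_pos":[0,0,0],"jaw":1}]'
python3 -c "
from h import *
go(.637,.005,.02,[180,0,-.5])"
```

```text
clock: 42.47
tcp_pos: [0.6088, 0.0019, 0.0194]
tcp_rot: [179.9, 0.3, -0.5]
force: [-3.9, 0.4, 4.4]
width: 0.0179
clock: 42.97
tcp_pos: [0.6249, 0.0018, 0.0192]
tcp_rot: [179.9, 0.4, -0.5]
force: [-7.9, -0.3, 7.1]
width: 0.0178
t43.0 pos [0.6249 0.0018 0.0192] rpy [179.9   0.4  -0.5] w 0.0178 F [-7.9 -0.3  7.1]
 shift [ 0.0302 -0.0084 -0.0021] minrows 0.3
 turn [0.003 0.008 0.   ] minrows 0.1
```

```bash

for i in 1 2; do python3 -m inch '[{"twist":[0,0,0],"delta_pos":[0.01,0,0],"jaw":1},{"twist":[0,0,0],"delta_pos":[0,0,0],"jaw":1},{"twist":[0,0,0],"delta_pos":[0,0,0],"jaw":1}]'; done
```

```text
clock: 43.22
tcp_pos: [0.6283, 0.0017, 0.0192]
tcp_rot: [179.9, 0.4, -0.5]
force: [-7.6, -0.5, 9.1]
width: 0.0178
clock: 43.47
tcp_pos: [0.6322, 0.0017, 0.0192]
tcp_rot: [179.9, 0.4, -0.5]
force: [-8.5, 0.2, 9.2]
width: 0.0177
```

```bash

for i in 1 2; do python3 -m inch '[{"twist":[0,0,0],"delta_pos":[0.007,0,0],"jaw":1},{"twist":[0,0,0],"delta_pos":[0,0,0],"jaw":1},{"twist":[0,0,0],"delta_pos":[0,0,0],"jaw":1}]'; done
```

```text
clock: 43.72
tcp_pos: [0.6348, 0.0017, 0.0192]
tcp_rot: [179.9, 0.5, -0.5]
force: [-8.3, 0.3, 9.5]
width: 0.0178
clock: 43.97
tcp_pos: [0.6366, 0.0016, 0.0191]
tcp_rot: [179.9, 0.6, -0.5]
force: [-12.4, 0.6, 11.2]
width: 0.0177
```

```bash

python3 -m inch '[{"twist":[0,0,0],"delta_pos":[0.005,0,0],"jaw":1},{"twist":[0,0,0],"delta_pos":[0,0,0],"jaw":1},{"twist":[0,0,0],"delta_pos":[0,0,0],"jaw":1}]'
python3 -c "
from h import *
snap('side','s8.png',(250,90,450,240),3.5)
c=calibration('side');p=observe()['tcp_pos'];print((w2px(c,[[p[0]-.018,p[1],.032],[p[0]+.057,p[1],.032]])-[250,90])*3.5)"
```

```text
clock: 44.22
tcp_pos: [0.6367, 0.0016, 0.0191]
tcp_rot: [179.9, 0.8, -0.5]
force: [-17.5, -0.6, 16.9]
width: 0.0179
[[258.65 500.15]
 [330.05 466.9 ]]
```

View pics/s8.png

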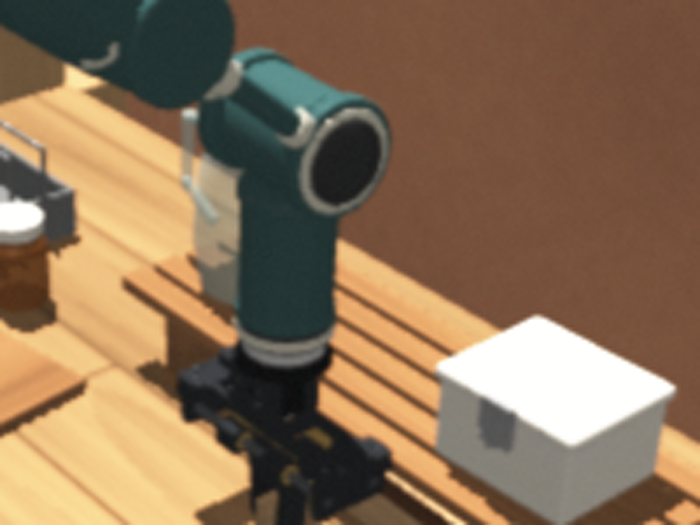

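Stopped at x=0.6367 as force rose to 17 N, matching the predicted home position of 0.637. Easing off, releasing and retreating.

```bash

python3 -m inch '[{"twist":[0,0,0],"delta_pos":[-0.006,0,0],"jaw":1},{"twist":[0,0,0],"delta_pos":[0,0,0],"jaw":1},{"twist":[0,0,0],"delta_pos":[0,0,0],"jaw":0.5},{"twist":[0,0,0],"delta_pos":[0,0,0],"jaw":0.5},{"twist":[0,0,0],"delta_pos":[0,0,0],"jaw":0.5},{"twist":[0,0,0],"delta_pos":[0,0,0],"jaw":0.5},{"twist":[0,0,0],"delta_pos":[0,0,0],"jaw":0.5},{"twist":[0,0,0],"delta_pos":[0,0,0],"jaw":0.5}]'
python3 -m inch '[{"twist":[0,0,0],"delta_pos":[0,0,-0.03],"jaw":0.5},{"twist":[0,0,0],"delta_pos":[-0.02,0,-0.05],"jaw":0.5},{"twist":[0,0,0],"delta_pos":[-0.05,0,-0.07],"jaw":0.5},{"twist":[0,0,0],"delta_pos":[-0.07,0,-0.07],"jaw":0.5},{"twist":[0,0,0],"delta_pos":[-0.07,0,-0.07],"jaw":0.5},{"twist":[0,0,0],"delta_pos":[-0.07,0,-0.07],"jaw":0.5},{"twist":[0,0,0],"delta_pos":[-0.07,0,-0.07],"jaw":0.5},{"twist":[0,0,0],"delta_pos":[-0.07,0,0],"jaw":0.5},{"twist":[0,0,0],"delta_pos":[-0.07,0,0],"jaw":0.5},{"twist":[0,0,0],"delta_pos":[0,0,0],"jaw":0.5},{"twist":[0,0,0],"delta_pos":[0,0,0],"jaw":0.5}]'
python3 -c "
from h import *
c=calibration('top');snap('top','t9.png')
im=cv2.imread('pics/raw_t9.png');im0=cv2.imread('pics/raw_t0.png')
print(w2px(c,[[.619,.002,.032],[.66,.002,.032],[.66,.012,.032],[.66,-.008,.032]]),w2px(c,[.5138,.327,.097]))
u=int(round(w2px(c,[.65,.002,.032])[0,0]))
for v in range(164,206,2):
    print(v,px2w(c,u,v,.032)[0],im[v,u-9:u+10:3].astype(int).sum(1),im0[v,u].sum())
"
```

```text
clock: 44.93
tcp_pos: [0.6414, 0.0016, 0.0196]
tcp_rot: [179.9, -0.1, -0.5]
force: [0.0, 0.6, 0.3]
width: 0.0441
clock: 45.85
tcp_pos: [0.4443, 0.0038, 0.1926]
tcp_rot: [179.9, -0.2, -0.5]
force: [0.2, -0.0, -0.6]
width: 0.0442
[[285.6 188.7]
 [285.6 176. ]
 [282.5 176.1]
 [288.7 176. ]] [[177.6 219.7]]
164 0.6992 [191 192 196 194 192 190 191] 146
166 0.6927 [181 178 183 205 188 184 186] 149
168 0.6862 [154 151 157 511 192 154 154] 138
170 0.6797 [149 148 263 558 282 151 149] 142
172 0.6731 [208 335 381 557 278 151 339] 315
174 0.6666 [312 315 371 559 268 163 322] 302
176 0.6601 [455 454 476 560 268 237 449] 430
178 0.6536 [460 462 481 561 257 253 478] 439
180 0.6472 [426 420 452 559 239 222 427] 399
182 0.6407 [420 416 450 557 229 217 416] 395
184 0.6342 [446 444 470 561 231 226 434] 416
186 0.6278 [439 438 472 560 231 228 438] 459
188 0.6213 [457 458 448 343 188 238 455] 336
190 0.6148 [463 462 462 221 200 235 461] 209
192 0.6084 [464 467 465 464 466 424 464] 512
194 0.602 [459 458 462 462 467 466 464] 515
196 0.5955 [438 440 442 440 443 442 442] 502
198 0.5891 [438 439 439 440 439 451 452] 543
200 0.5827 [447 475 475 475 476 482 485] 531
202 0.5763 [468 470 470 474 471 469 476] 507
204 0.5699 [462 461 464 462 465 465 463] 518
```

```bash
python3 -c "
from h import *
a=cv2.imread('pics/raw_t6.png');b=cv2.imread('pics/raw_t9.png')
d=cv2.absdiff(a,b).max(2)
for n,(x,y,w,h) in dict(board=(155,185,60,75),jug=(180,95,50,55),box=(308,103,56,52),tin=(413,160,32,30),bowl=(378,268,50,48),mug=(148,278,40,40),jar=(133,160,25,26),holder=(362,205,85,32)).items():print(n,(d[y:y+h,x:x+w]>40).mean().round(3))
print(observe()['clock']);sign_off()"
```

```text
board 0.0
jug 0.0
box 0.002
tin 0.0
bowl 0.035
mug 0.0
jar 0.0
holder 0.0
45.9
the job is handed in; nothing more can be done
```

The job is done and handed in at about 46 s of the 210 s allowed. I moved the one cup onto the chopping board. I laid the three spoons flat in the tray while it was still out in front. Then I gripped the fin, squared the tray, and pushed it in until the force rose at the rail.

**Last checks**
- **Tray:** the fin tip puts its origin about 83 mm inside the shelf's front edge (limits 66 to 90, 80 touches the rail). The fin looks straight and near mid-shelf.
- **Cup:** it is upright on the board, and the board area did not change between the last two top pictures.
- **Bystanders:** no change around the jug, white box, tin, jar, mug or holder. About 3.5% of the bowl's patch changed. I took that for the arm's shadow and did not look closer.
- **Spoons:** I could not see them under the slats. They lay flat in the picture taken just before the push, and the force on the wrist stayed under 18 N along any axis.

**What went wrong on the way**
- The first spoon grasp missed because the jaws were still closing when I lifted. The second try held.
- The tray was knocked about 3 cm mid-run, so I measured it again before placing the second spoon.
- The wrist and side cameras disagreed by 5 to 10 mm on the fin. I used the wrist view.

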